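# Put the sample away to dry and start the desiccator

### The arm

A 6-joint arm with a two-finger parallel gripper is mounted at the origin on the work surface. World frame = base frame: x ahead of the robot, y to its left, z up, the work surface at z = 0. Lengths are in mm, angles in degrees, forces in N, time in s.
With the tool pointing down it reaches from about 300 to 850 mm from the base axis. Payload 4.2 kg.
Tool frame: the origin (TCP) lies midway between the tips of the shut fingers; the grasp point (between the pads) lies 19 mm behind it (env.tcp_to_grasp is the distance from the TCP to the grasp point, in mm); z points along the fingers, x is the direction in which the jaws open and shut, and the axes are right-handed (so a half turn about z gives the same grasp; the last joint's range is limited). The gripper opens to 91 mm and grips with 3 to 60 N. Pads are 32 mm wide; open, the fingers measure 118 mm over their backs; the gripper's body (76 mm by 178 mm) begins 60 mm behind the grasp point.
Start: joints at [-66.578, 18.312, 89.639, -0, 72.044, -1.146], TCP at [239.078, -522.958, 213.976] pointing down, gripper open.
Joint ranges: [-177.97, 177.97], [-48.28, 115.42], [12.27, 149.76], [-77.06, 257.06], [2.81, 150.46], [-146.56, 146.56]. Speed limits (degrees/s): [147.25, 147.25, 180, 180, 180, 180].

### API

Orientations are given as [roll, pitch, yaw] about the fixed x, y, z axes, in that order (R = Rz(yaw) Ry(pitch) Rx(roll)).
In Python, from workcell import env gives the robot as it stands.
- The arm moves only by the tool drive_tool, never from a script. Its argument "motion" is a list of rows, each a list of 2 entries, a list of its own where there are three numbers: the shift along the world's x, y, z in m, then the turn, a rotation vector about the world's x, y, z in rad. In form: [[[dx, dy, dz], [wx, wy, wz]], ...]. A call has exactly 10 rows; each row shifts and turns the commanded pose from where the row before left it; what a row does not reach is not made up. A row lasts 1/12 s, in which the tool goes at most 41.7 mm and 7.16 degrees, less where a joint would pass 70% of its speed; a pose out of reach is approached as far as the arm can. A call is refused whole if a number of a shift passes 0.0417 or a number of a turn 0.125, either way. A call with a gripper value outside its range is refused whole. "claw" is the opening, from 0 (shut) to 1 (fully open), set as the call begins (left out, the last holds). The fingers move at their own pace and stop on an object; "force" is the grip in N (left out, the last holds). Time passes only in rows, so rows that do not move let the fingers close, or fill a call up. It gives the time, the measured TCP pose, the force and the opening at its end, in the units of the state.
- env.state(): the state, without advancing time (a new reading comes with each control period).
- env.grab_frame(name): name is "side" or "top"; returns the picture (480x640x3 uint8, red, green, blue); there is no depth.
- env.camera_params(name): a dict with "fov_y" (degrees; the focal length in pixels is half the picture's height over the tangent of half this angle, whatever the lens; pixels are square), "cx", "cy" (the principal point, pixels), "pose" (4x4, takes a point from camera to world coordinates). Camera axes: x right, y down, z forward; pixel columns grow to the right and rows downward; lengths in mm; the calibration is good to about 2 mm. A picture is of the moment at which its call begins. camera_params takes no time and is no camera call.
- env.job_done(): hands the job in, once; it reports no verdict.
The state is a dict: "time_s": time; "qpos": joint angles; "qvel": joint speeds; "effort": joint torques, N m; "ee_pos": TCP position; "ee_rot": TCP orientation; "force": force on the tool from outside, world axes, zero at the start; "torque": the same for the moment, N m; "gripper_width": finger opening in mm.
Only numpy, scipy, OpenCV 4.12 (cv2) and the standard library are available. Lean on these libraries where they do the work, as an engineer would, in place of code of your own. Each camera call takes 0.05 s, during which the arm holds its last target.

### The job

Stand the yellow-capped sample jar on the round green mat inside the clear drying cabinet, keeping it upright. Then push the cabinet's door shut, without slamming it, until it seats on its ball catch, and after that turn the black knob on the cabinet's sloping panel clockwise, from the red dot past its click towards the green dot. Leave the other jars and the amber vial where they stand.

Things in the scene. Friction and masses are not known exactly. Their poses are not given: they have to be found in the camera images.
- cabinet: clear drying cabinet, fixed, 220 wide (y) x 240 deep x 270 high; origin at centre of underside; -x is its open front, +y its hinge side, z up. Floor top at z 28; walls and roof 6 thick. Black catch block (28 x 24 x 24) over the door's free corner at x -127, y -92, z 267-291. Control pod at y -110 to -262, x -120 to 40: top slopes 35 deg, 35 high in front, 147 behind
- mat (a point): centre of the top of the round green mat, 80 diameter, 2 thick, on the cabinet floor 58 mm behind the front; axes as the cabinet's
- door (a joint): angle of the cabinet's clear blue-framed door: 0 shut and seated, grows as it opens towards the robot, to 1.95. Its vertical hinge is on the cabinet's left (+y). A sprung steel ball resists between about 0.07 and 0.03 rad (6 to 13 N at the pad), then snaps it home to 0
- door_push (a point): centre of grey pad, 36 diameter, on the door's outer face, 150 from the hinge line, 197 above the bench; axes are the door's: -x straight out of its outer face, +y towards the hinge, z up. Door 215 wide, 10 thick, 32 to 254 above the bench; a white pull (16 proud, 12 wide, 67 to 137 high) 198 from the hinge
- door_hinge (a point): point on the door's hinge line at the height of the pad; axes as the door's (in line with the cabinet's when shut)
- knob (a joint): angle of the black knob: 0 (pointing at the red dot) to a stop at 1.25 (at the green dot), growing clockwise seen from above the panel; a sprung ball resists from about 0.42 to 0.7, then it springs on by itself to about 0.95. Torque up to 0.3 N m
- knob_grip (a point): where to grip the black knob: on its axis, 37 above the sloping panel, 7 below the top of its bar. z is the axis, straight out of the panel, leaning 35 deg from vertical to the cabinet's front; x runs along the bar (42 long, 14 wide, 32 tall, over a 44 diameter disc), pointer end +x
- jar: the sample jar with the yellow cap, straight-sided clear jar 43 diameter x 62 high, about 90 g, origin at the centre of its underside, z up; stands on the bench right of centre
- jar_b: like the sample jar but with a white cap; to be left alone
- jar_c: like the sample jar but with a blue cap; to be left alone
- vial: amber vial with black cap, 36 diameter x 70 high, standing in the cabinet behind the mat; origin at the centre of its underside; to be left alone
Not all that is in view belongs to the job. Leave any turquoise look-alike of the jar alone.

How it is judged:
By the outcome, as a careful person would: the job done as asked, in the order asked, and still so for the second after the job is handed in, with the robot touching nothing.
It also fails if it takes over 69 s, if anything falls off the work surface, if the arm or the gripper's body presses on something with over 40 N, if the wrist force passes 120 N, or if a joint passes its speed limit or range.

## Working session

There is one attempt and no reset: what is moved stays moved. The work goes in short steps, Python scripts to look and compute and a tool call to move; the robot and the scene stay as the last step left them, time stands still between calls to the robot, and variables do not carry over. Pictures are saved under pics/ and viewed, and the job is handed in when it is done.

Besides the shell and the picture viewer there is one more tool, called after "Request:" in YAML: its name, and indented under it one key for each argument. drive_tool: Moves the arm, as the interface text tells. Its arguments: {"type":"object","properties":{"motion":{"type":"array","items":{"type":"array"}},"claw":{"type":"number"},"force":{"type":"number"}},"required":["motion"]}

```bash
ls; mkdir -p pics; python3 - <<'E'
from workcell import env
import cv2
for n in("side","top"):
    p=env.camera_params(n);print(n,p)
    cv2.imwrite(f"pics/{n}0.png",env.grab_frame(n)[:,:,::-1])
print(env.state(),env.tcp_to_grasp)
E
```

```text
pics
side {'fov_y': 43.89402171472274, 'cx': 320.86502788088427, 'cy': 234.35254610567293, 'pose': array([[ 9.98392534e-01, -5.29724303e-02,  2.01561269e-02,
         6.02295350e+02],
       [-5.66314947e-02, -9.46704524e-01,  3.17085822e-01,
        -4.36287090e+02],
       [ 2.28508997e-03, -3.17717589e-01, -9.48182637e-01,
         1.19532919e+03],
       [ 0.00000000e+00,  0.00000000e+00,  0.00000000e+00,
         1.00000000e+00]])}
top {'fov_y': 55.37926205066277, 'cx': 320.8306728433751, 'cy': 239.2540440867036, 'pose': array([[ 2.41287607e-03, -9.85910637e-01,  1.67255473e-01,
         4.75432830e+02],
       [-9.99850113e-01,  4.88968249e-04,  1.73064198e-02,
        -9.43196160e+01],
       [-1.71443659e-02, -1.67272161e-01, -9.85761683e-01,
         9.68852251e+02],
       [ 0.00000000e+00,  0.00000000e+00,  0.00000000e+00,
         1.00000000e+00]])}
{'time_s': 0.1, 'qpos': array([-6.65770720e+01,  1.83482251e+01,  8.96980421e+01, -4.70553450e-04,
        7.20445227e+01, -1.14624729e+00]), 'qvel': array([-0.02596027, -0.12463226, -0.17092704,  0.02236791,  0.05144171,
       -0.09347002]), 'effort': array([ 6.20577066e-05, -4.13333130e+01, -2.32509810e+01,  7.29554286e-02,
        4.21806285e-02, -6.19364323e-05]), 'ee_pos': array([ 238.89912572, -522.53463257,  213.21119218]), 'ee_rot': array([-1.79998631e+02,  9.07806026e-02, -6.54306782e+01]), 'force': array([-0.10971736,  0.12678202, -0.61912302]), 'torque': array([ 0.01069184,  0.00384138, -0.02335811]), 'gripper_width': 91.31964161527391} 18.8
```

View pics/side0.png

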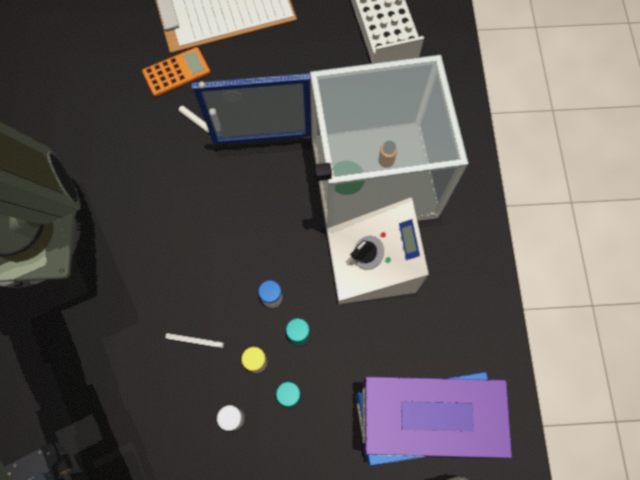

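View pics/top0.png

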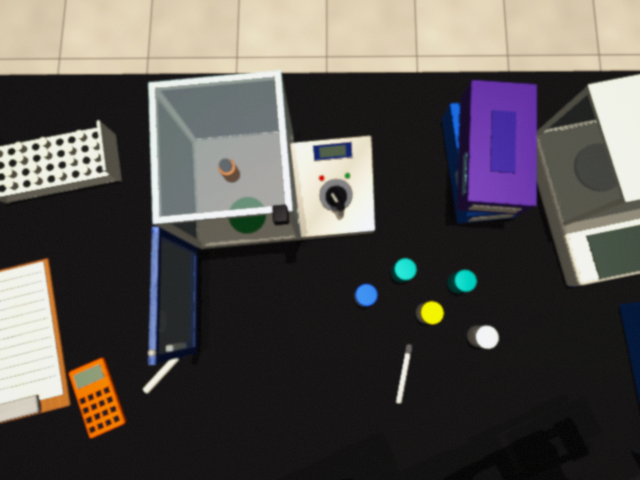

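```bash
cat > h.py <<'E'
import numpy as np, cv2
from workcell import env
def K(n):
    p=env.camera_params(n); f=240/np.tan(np.radians(p['fov_y']/2)); return f,p['cx'],p['cy'],p['pose']
def ray(n,uv):
    f,cx,cy,T=K(n); d=np.array([(uv[0]-cx)/f,(uv[1]-cy)/f,1.]); return T[:3,3],T[:3,:3]@d
def onz(n,uv,z):
    o,d=ray(n,uv); return o+d*(z-o[2])/d[2]
def proj(n,P):
    f,cx,cy,T=K(n); q=T[:3,:3].T@(np.asarray(P,float)-T[:3,3]); return np.array([f*q[0]/q[2]+cx,f*q[1]/q[2]+cy])
def tri(a,b):
    (o1,d1),(o2,d2)=ray("side",a),ray("top",b)
    d1=d1/np.linalg.norm(d1);d2=d2/np.linalg.norm(d2)
    s=np.linalg.lstsq(np.c_[d1,-d2],o2-o1,rcond=None)[0]
    p,q=o1+s[0]*d1,o2+s[1]*d2
    return (p+q)/2,np.linalg.norm(p-q)
def blobs(img,lo,hi,mn=15):
    h=cv2.cvtColor(img,cv2.COLOR_RGB2HSV); m=cv2.inRange(h,np.array(lo),np.array(hi))
    n,l,s,c=cv2.connectedComponentsWithStats(m)
    return [(s[i,4],c[i].round(1),s[i,:4]) for i in range(1,n) if s[i,4]>=mn]
E
python3 - <<'E'
from h import *
im={n:cv2.imread(f"pics/{n}0.png")[:,:,::-1].copy() for n in("side","top")}
C={'yellow':([25,120,120],[35,255,255]),'blue':([102,150,150],[112,255,255]),'turq':([80,120,120],[95,255,255]),'white':([0,0,200],[180,25,255]),'green':([45,70,60],[80,255,255]),'red':([0,180,150],[5,255,255]),'orange':([8,100,90],[18,255,255])}
for k,(a,b) in C.items():
    for n in im:
        for t in blobs(im[n],a,b,6): 
            if t[0]<900: print(k,n,t, onz(n,t[1],62).round(0))
for n in im: cv2.imwrite(f"pics/{n}0z.png",cv2.resize(im[n][40:320,300:480] if n=="side" else im[n][60:380,140:390],None,fx=3 if n=="side" else 2.4,fy=3 if n=="side" else 2.4,interpolation=cv2.INTER_CUBIC)[:600,:,::-1])
im2=im["side"][270:440,200:330];cv2.imwrite("pics/jars.png",cv2.resize(im2,None,fx=3.5,fy=3.5)[:,:,::-1])
cv2.imwrite("pics/cabs.png",cv2.resize(im["side"][40:240,180:480],None,fx=2.6,fy=2.6)[:,:,::-1])
cv2.imwrite("pics/pod.png",cv2.resize(np.hstack([im["side"][190:310,310:440],im["top"][125:245,270:400]]),None,fx=3,fy=3,interpolation=cv2.INTER_CUBIC)[:,:,::-1])
E
```

```text
yellow side (np.int32(464), array([252.9, 358.4]), array([241, 347,  25,  24], dtype=int32)) [ 485. -295.   62.]
yellow top (np.int32(430), array([431.6, 312.3]), array([420, 301,  24,  24], dtype=int32)) [ 485. -295.   62.]
blue side (np.int32(317), array([268.9, 290.1]), array([259, 281,  22,  21], dtype=int32)) [ 519. -166.   62.]
blue side (np.int32(64), array([474.7, 375.2]), array([454, 373,  33,   6], dtype=int32)) [ 897. -349.   62.]
blue top (np.int32(240), array([455.4, 119.6]), array([450, 103,  10,  44], dtype=int32)) [ 883. -360.   62.]
blue top (np.int32(371), array([365.9, 294.4]), array([356, 284,  21,  22], dtype=int32)) [ 519. -167.   62.]
turq side (np.int32(414), array([297.2, 329.4]), array([286, 318,  23,  23], dtype=int32)) [ 571. -245.   62.]
turq side (np.int32(456), array([287.8, 393.6]), array([276, 382,  24,  24], dtype=int32)) [ 548. -363.   62.]
turq top (np.int32(377), array([404.9, 268.7]), array([394, 258,  23,  22], dtype=int32)) [ 570. -245.   62.]
turq top (np.int32(379), array([465.1, 280.3]), array([455, 270,  22,  22], dtype=int32)) [ 547. -363.
[... 1377 characters left out ...]
ay([345, 173,   5,   5], dtype=int32)) [ 763. -132.   62.]
green top (np.int32(147), array([247.5, 223.6]), array([229, 215,  37,  19], dtype=int32)) [662.  70.  62.]
red side (np.int32(6), array([382.8, 234.2]), array([382, 233,   3,   3], dtype=int32)) [751. -64.  62.]
red top (np.int32(12), array([321.2, 177.7]), array([320, 176,   4,   4], dtype=int32)) [758. -79.  62.]
orange side (np.int32(43), array([387.3, 153.7]), array([381, 148,  15,   9], dtype=int32)) [776. 113.  62.]
orange top (np.int32(150), array([230., 172.]), array([219, 160,  19,  20], dtype=int32)) [771. 110.  62.]
orange top (np.int32(19), array([ 17.6, 418. ]), array([  9, 416,  18,   5], dtype=int32)) [284. 499.  62.]
```

View pics/cabs.png

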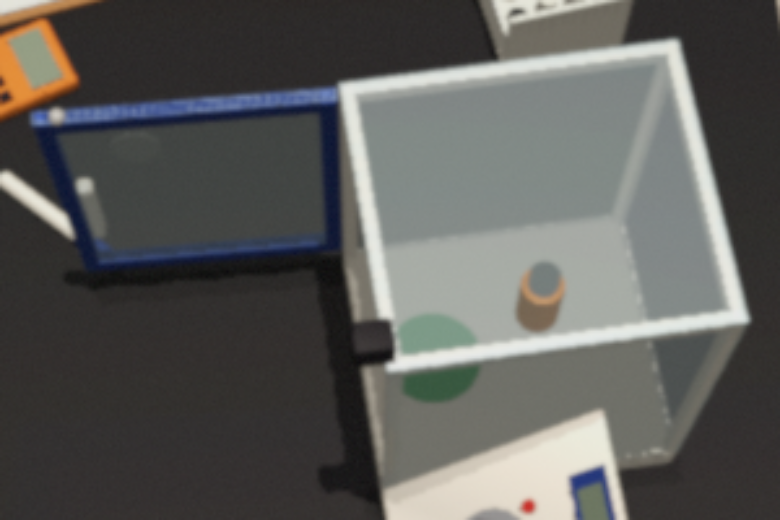

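View pics/top0z.png

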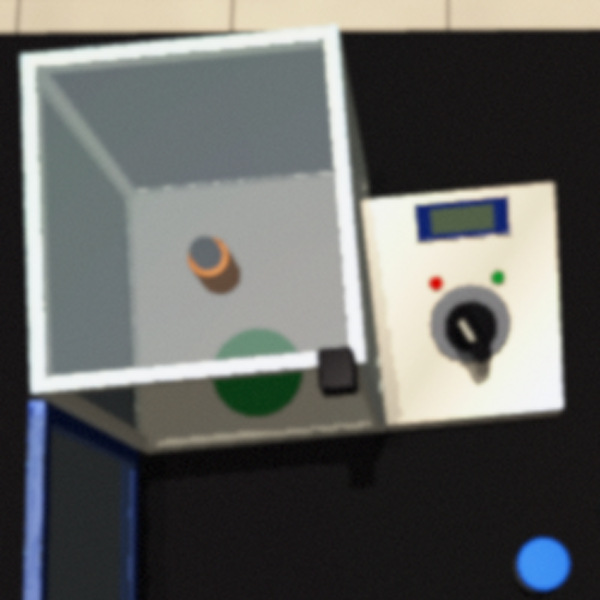

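View pics/jars.png

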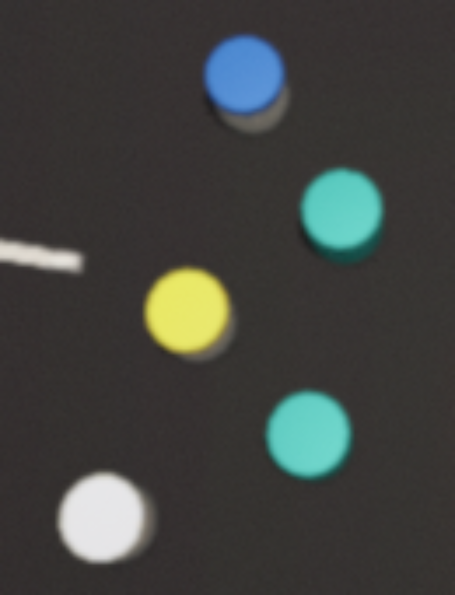

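View pics/pod.png

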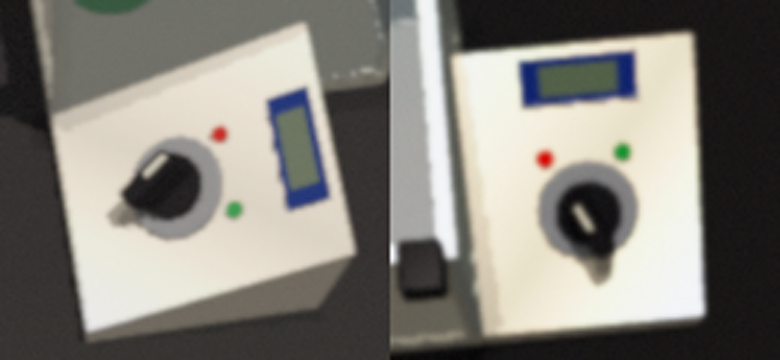

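```bash
python3 - <<'E'
from h import *
S={'FL':(310.8,72.7),'BL':(440.8,55.4),'BR':(467.7,162.3),'FR':(329.2,181.5)}
T={'FL':(153.3,224.6),'BL':(148.3,81.7),'BR':(280.8,71.3),'FR':(292,210)}
for k in S: print(k,onz("side",S[k],270).round(0),onz("top",T[k],270).round(0))
# mat full ellipse via colour: looser mask
im={n:cv2.imread(f"pics/{n}0.png")[:,:,::-1].copy() for n in("side","top")}
for n in im:
    a=im[n].astype(int); m=((a[:,:,1]-a[:,:,0]>14)&(a[:,:,1]-a[:,:,2]>4)).astype(np.uint8)
    for c in cv2.findContours(m,0,1)[0]:
        if cv2.contourArea(c)>40:
            x,y,w,h=cv2.boundingRect(c); print(n,x,y,w,h,cv2.contourArea(c),onz(n,(x+w/2-.5,y+h/2-.5),30).round(1))
# pod display/dots
print('red',tri((382.8,234.2),(321.2,177.7)),'green',tri((387.5,259.5),(347,175.2)))
E
```

```text
FL [621. 181. 270.] [617. 181. 270.]
BL [860. 204. 270.] [859. 205. 270.]
BR [880. -11. 270.] [876. -15. 270.]
FR [641. -34. 270.] [641. -37. 270.]
side 275 381 26 26 486.0 [ 546.  -360.4   30. ]
side 285 318 25 27 470.5 [ 569.1 -243.1   30. ]
side 335 181 29 14 254.5 [692.5  54.7  30. ]
side 333 161 30 15 305.0 [692.6 100.   30. ]
top 76 369 22 17 161.0 [355.8 389.8  30. ]
top 448 269 30 24 466.0 [ 549.2 -367.1   30. ]
top 391 257 27 25 428.5 [ 572.7 -248.8   30. ]
top 229 215 37 19 455.5 [667.3  77.3  30. ]
top 230 197 33 13 255.5 [712.7  80.8  30. ]
red (array([744.02703873, -79.35217838, 107.99754577]), np.float64(1.1535156884742448)) green (array([ 748.796536  , -129.97050279,  107.41663086]), np.float64(0.41404659414744577))
```

```bash
cat >> h.py <<'E'
from scipy.spatial.transform import Rotation as Rn
def Rtool(th,psi,s=1,roll=0):
    "tool z at depression th, yaw psi; x horizontal = s*left ; roll about tool z"
    t,p=np.radians([th,psi]); z=np.array([np.cos(t)*np.cos(p),np.cos(t)*np.sin(p),-np.sin(t)])
    x=s*np.array([-np.sin(p),np.cos(p),0]); 
    return Rn.from_matrix(np.c_[x,np.cross(z,x),z])*Rn.from_euler('z',roll,degrees=True)
def plan(R,grasp=None,tcp=None,n=10):
    s=env.state(); Rc=Rn.from_euler('xyz',s['ee_rot'],degrees=True)
    if tcp is None: tcp=np.array(grasp)+18.8*R.as_matrix()[:,2]
    w=(R*Rc.inv()).as_rotvec(); d=(tcp-s['ee_pos'])/1000
    print('tcp',np.round(tcp,1),'shift',d.round(4),'turn',w.round(4),'minrows',np.ceil(max(np.linalg.norm(w)/.124,np.linalg.norm(d)/.0415)))
    print('per row n=%d'%n,(d/n).round(5),(w/n).round(5))
def st():
    s=env.state(); print(round(s['time_s'],2),'q',s['qpos'].round(1),'p',s['ee_pos'].round(1),'r',s['ee_rot'].round(1),'F',s['force'].round(1),'w',round(s['gripper_width'],1))
# cabinet
CY=np.radians(5.6); CC=np.array([749.4,84.25])
def c2w(x,y,z=0): return np.array([CC[0]+x*np.cos(CY)-y*np.sin(CY),CC[1]+x*np.sin(CY)+y*np.cos(CY),z])
def w2c(p): d=np.array(p[:2])-CC; return np.array([d[0]*np.cos(CY)+d[1]*np.sin(CY),-d[0]*np.sin(CY)+d[1]*np.cos(CY)])
E
python3 - <<'E'
from h import *
print('stripe',tri((361.7,245),(333.3,196.7)))
for s in(1,-1): plan(Rtool(45,-30,s),grasp=(485,-295,170),n=20)
print('door free corner',tri((192.3,85.4),(150.5,362)), tri((202,85),(151,352)))
p,e=tri((202,85),(151,352)); print(w2c(p))
# plane rays for pod dots
n=np.array([-np.sin(np.radians(35))*np.cos(CY),-np.sin(np.radians(35))*np.sin(CY),np.cos(np.radians(35))])
p0=c2w(-120,-180,35)
for nm,a,b in(('r',(382.8,234.2),(321.2,177.7)),('g',(387.5,259.5),(347,175.2))):
    for c,uv in(('side',a),('top',b)):
        o,d=ray(c,uv); print(nm,c,(o+d*(np.dot(n,p0-o)/np.dot(n,d))).round(1))
E
```

```text
stripe (array([ 700.99104997, -103.10985402,  123.13813285]), np.float64(0.33294002011073276))
tcp [ 496.5 -301.6  156.7] shift [ 0.2576  0.2209 -0.0565] turn [-0.9568  0.0435  2.0553] minrows 19.0
per row n=20 [ 0.01288  0.01104 -0.00283] [-0.04784  0.00218  0.10277]
tcp [ 496.5 -301.6  156.7] shift [ 0.2576  0.2209 -0.0565] turn [-0.0401 -0.8136 -0.9021] minrows 10.0
per row n=20 [ 0.01288  0.01104 -0.00283] [-0.00201 -0.04068 -0.0451 ]
door free corner (array([405.87645765, 177.55748748, 253.4048736 ]), np.float64(2.021842714267945)) (array([421.46435338, 180.11675948, 248.48687286]), np.float64(0.3597902524064411))
[-317.01558457  127.41013712]
r side [744.9 -78.  104.8]
r top [744.6 -79.6 104.5]
g side [ 749.4 -129.   104.4]
g top [ 749.5 -130.2  104.5]
```

Request:
drive_tool:
  motion:
    - [[0.0258,0.0221,-0.003],[-0.004,-0.081,-0.09]]
    - [[0.0258,0.0221,-0.003],[-0.004,-0.081,-0.09]]
    - [[0.0258,0.0221,-0.003],[-0.004,-0.081,-0.09]]
    - [[0.0258,0.0221,-0.003],[-0.004,-0.081,-0.09]]
    - [[0.0258,0.0221,-0.003],[-0.004,-0.081,-0.09]]
    - [[0.0258,0.0221,-0.003],[-0.004,-0.081,-0.09]]
    - [[0.0258,0.0221,-0.003],[-0.004,-0.081,-0.09]]
    - [[0.0258,0.0221,-0.003],[-0.004,-0.081,-0.09]]
    - [[0.0258,0.0221,-0.003],[-0.004,-0.081,-0.09]]
    - [[0.0258,0.0221,-0.003],[-0.004,-0.081,-0.09]]
  claw: 0.75
  force: 20

```text
time_s: 0.93
ee_pos: [488.2, -308.1, 185.5]
ee_rot: [-136.7, -0.7, -117.2]
force: [0.8, 1.2, 0.4]
gripper_width: 68.2
```

```bash
python3 - <<'E'
from h import *
st(); plan(Rtool(45,-30,-1),grasp=(485,-295,40),n=10); plan(Rtool(40,-30,-1),grasp=(485,-295,110),n=5)
E
```

```text
0.93 q [-37.    5.5 126.8  52.8   7.8  29.8] p [ 488.2 -308.1  185.5] r [-136.7   -0.7 -117.2] F [0.8 1.2 0.4] w 68.2
tcp [ 496.5 -301.6   26.7] shift [ 0.0083  0.0065 -0.1588] turn [-0.004  -0.0324 -0.0492] minrows 4.0
per row n=10 [ 0.00083  0.00065 -0.01588] [-0.0004  -0.00324 -0.00492]
tcp [ 497.5 -302.2   97.9] shift [ 0.0093  0.0059 -0.0875] turn [-0.0457 -0.109  -0.0486] minrows 3.0
per row n=5 [ 0.00186  0.00118 -0.01751] [-0.00915 -0.02181 -0.00973]
```

```bash
python3 - <<'E'
from h import *
plan(Rtool(48,-5,-1),grasp=(485,-295,170),n=10); plan(Rtool(48,-5,-1),grasp=(485,-295,42))
E
```

```text
tcp [ 497.5 -296.1  156. ] shift [ 0.0094  0.012  -0.0294] turn [0.0177 0.0179 0.3868] minrows 4.0
per row n=10 [ 0.00094  0.0012  -0.00294] [0.00177 0.00179 0.03868]
tcp [ 497.5 -296.1   28. ] shift [ 0.0094  0.012  -0.1574] turn [0.0177 0.0179 0.3868] minrows 4.0
per row n=10 [ 0.00094  0.0012  -0.01574] [0.00177 0.00179 0.03868]
```

Request:
drive_tool:
  motion:
    - [[0.0014,0.002,-0.001],[0.0027,0.0027,0.058]]
    - [[0.0014,0.002,-0.001],[0.0027,0.0027,0.058]]
    - [[0.0014,0.002,-0.001],[0.0027,0.0027,0.058]]
    - [[0.0014,0.002,-0.005],[0.0027,0.0027,0.058]]
    - [[0.0014,0.002,-0.005],[0.0027,0.0027,0.058]]
    - [[0.0014,0.002,-0.005],[0.0027,0.0027,0.058]]
    - [[0.001,0,-0.005],[0.001,0.001,0.039]]
    - [[0,0,-0.005],[0,0,0]]
    - [[0,0,-0.005],[0,0,0]]
    - [[0,0,0],[0,0,0]]

```text
time_s: 1.77
ee_pos: [497.8, -299.4, 153.0]
ee_rot: [-138.0, -0.1, -95.1]
force: [0.9, -0.3, 0.2]
gripper_width: 68.4
```

```bash
python3 - <<'E'
from h import *
st(); plan(Rtool(48,-5,-1),grasp=(485,-295,42))
for n in("side","top"): cv2.imwrite(f"pics/{n}1.png",env.grab_frame(n)[200:480,150:550,::-1].repeat(2,0).repeat(2,1))
E
```

```text
1.77 q [-47.2  11.7 124.4  70.6  28.4 -12. ] p [ 497.8 -299.4  153. ] r [-1.38e+02 -1.00e-01 -9.51e+01] F [ 0.9 -0.3  0.2] w 68.4
tcp [ 497.5 -296.1   28. ] shift [-0.0003  0.0033 -0.125 ] turn [0.0014 0.0002 0.0018] minrows 4.0
per row n=10 [-3.00e-05  3.30e-04 -1.25e-02] [1.4e-04 2.0e-05 1.8e-04]
```

View pics/side1.png

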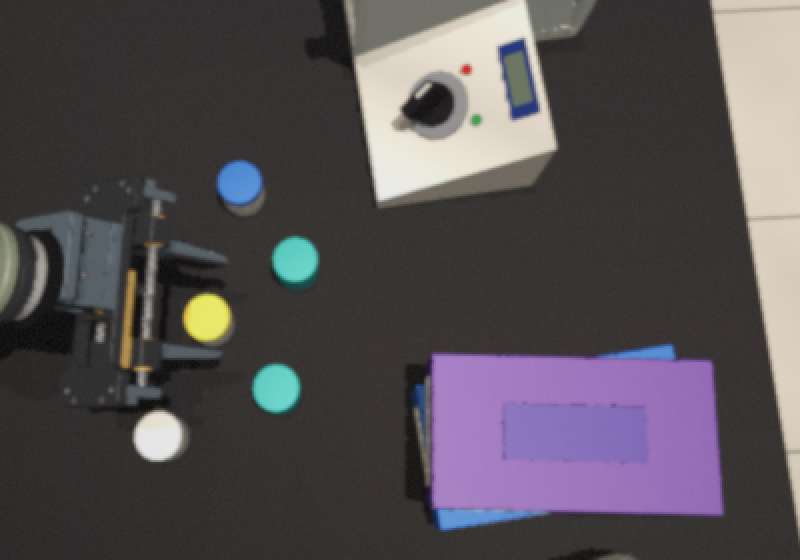

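View pics/top1.png

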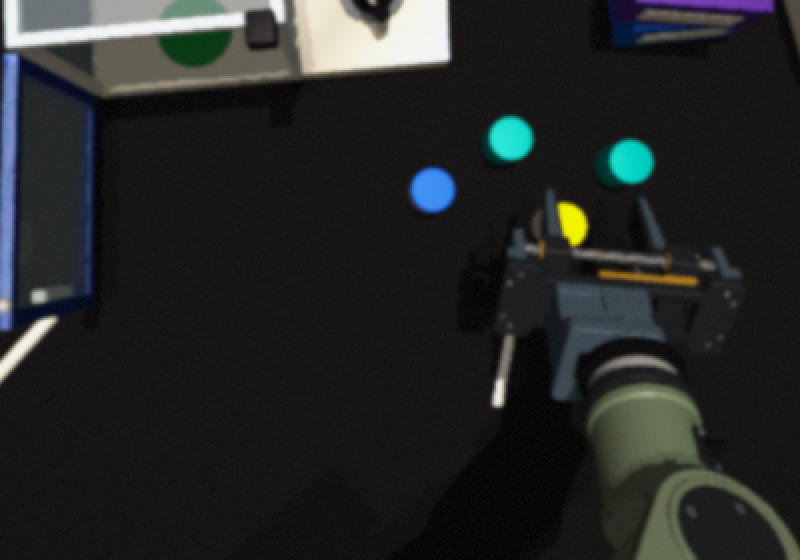

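Request:
drive_tool:
  motion:
    - [[0,0.0011,-0.0155],[0,0,0]]
    - [[0,0.0011,-0.0155],[0,0,0]]
    - [[0,0.0011,-0.0155],[0,0,0]]
    - [[0,0,-0.0155],[0,0,0]]
    - [[0,0,-0.0155],[0,0,0]]
    - [[0,0,-0.0155],[0,0,0]]
    - [[0,0,-0.0155],[0,0,0]]
    - [[0,0,-0.0145],[0,0,0]]
    - [[0,0,0],[0,0,0]]
    - [[0,0,0],[0,0,0]]

```text
time_s: 2.7
ee_pos: [498.6, -296.2, 31.3]
ee_rot: [-137.9, -0.1, -95.1]
force: [1.0, 0.3, 0.4]
gripper_width: 68.7
```

```bash
python3 - <<'E'
from h import *
st(); plan(Rtool(48,-5,-1),grasp=(485,-295,42))
E
```

```text
2.7 q [-46.8  25.3 132.2 112.   28.7 -58.3] p [ 498.6 -296.2   31.3] r [-1.379e+02 -1.000e-01 -9.510e+01] F [1.  0.3 0.4] w 68.7
tcp [ 497.5 -296.1   28. ] shift [-0.0011  0.0001 -0.0033] turn [0.002  0.0018 0.0015] minrows 1.0
per row n=10 [-1.1e-04  1.0e-05 -3.3e-04] [0.0002  0.00018 0.00015]
```

Aligned (grasp height ~45). Close.

Request:
drive_tool:
  motion:
    - [[-0.001,0,-0.002],[0,0,0]]
    - [[0,0,0],[0,0,0]]
    - [[0,0,0],[0,0,0]]
    - [[0,0,0],[0,0,0]]
    - [[0,0,0],[0,0,0]]
    - [[0,0,0],[0,0,0]]
    - [[0,0,0],[0,0,0]]
    - [[0,0,0],[0,0,0]]
    - [[0,0,0],[0,0,0]]
    - [[0,0,0],[0,0,0]]
  claw: 0
  force: 20

```text
time_s: 3.53
ee_pos: [497.8, -296.7, 30.3]
ee_rot: [-137.8, -0.2, -95.1]
force: [-2.9, 0.1, 5.0]
gripper_width: 42.4
```

```bash
python3 - <<'E'
from h import *
st()
G=c2w(-60,0,74); print(G, 'prefront',c2w(-230,0,100))
plan(Rtool(48,5.6,-1),grasp=c2w(-230,0,100))
plan(Rtool(48,5.6,-1),grasp=G)
E
```

```text
3.53 q [-47.   25.5 132.4 112.7  29.  -59.2] p [ 497.8 -296.7   30.3] r [-137.8   -0.2  -95.1] F [-2.9  0.1  5. ] w 42.4
[689.686356    78.39502601  74.        ] prefront [520.497698    61.80593306 100.        ]
tcp [533.  63.  86.] shift [0.0352 0.3598 0.0557] turn [0.0034 0.0042 0.1869] minrows 9.0
per row n=10 [0.00352 0.03598 0.00557] [0.00034 0.00042 0.01869]
tcp [702.2  79.6  60. ] shift [0.2044 0.3763 0.0297] turn [0.0034 0.0042 0.1869] minrows 11.0
per row n=10 [0.02044 0.03763 0.00297] [0.00034 0.00042 0.01869]
```

Request:
drive_tool:
  motion:
    - [[0,0,0.01],[0,0,0]]
    - [[0,0,0.018],[0,0,0]]
    - [[0,0,0.018],[0,0,0]]
    - [[0,0,0.018],[0,0,0]]
    - [[0,0,0.018],[0,0,0]]
    - [[0,0,0.018],[0,0,0]]
    - [[0,0.01,0.018],[0,0,0]]
    - [[0,0.02,0.018],[0,0,0]]
    - [[0,0.025,0.018],[0,0,0]]
    - [[0,0.025,0.018],[0,0,0]]

```text
time_s: 4.37
ee_pos: [496.9, -215.7, 201.7]
ee_rot: [-137.9, -0.1, -95.2]
force: [0.1, -0.2, -1.0]
gripper_width: 42.4
```

Request:
drive_tool:
  motion:
    - [[0.005,0.025,0],[0,0,0.018]]
    - [[0.005,0.025,0],[0,0,0.018]]
    - [[0.005,0.025,0],[0,0,0.018]]
    - [[0.005,0.025,0],[0,0,0.018]]
    - [[0.005,0.025,0],[0,0,0.018]]
    - [[0.005,0.025,0],[0,0,0.018]]
    - [[0.005,0.025,0],[0,0,0.018]]
    - [[0.005,0.025,0],[0,0,0.018]]
    - [[0.005,0.025,0],[0,0,0.018]]
    - [[0.005,0.025,0],[0,0,0.018]]

```text
time_s: 5.2
ee_pos: [546.5, 33.3, 200.8]
ee_rot: [-138.0, -0.1, -84.8]
force: [-0.6, 0.1, -1.1]
gripper_width: 42.7
```

```bash
python3 - <<'E'
from h import *
st()
plan(Rtool(48,5.6,-1),grasp=c2w(-165,0,100))
E
```

```text
5.2 q [  0.3   1.4 127.6  19.3   9.6  67.2] p [546.5  33.3 200.8] r [-1.38e+02 -1.00e-01 -8.48e+01] F [-0.6  0.1 -1.1] w 42.7
tcp [597.7  69.4  86. ] shift [ 0.0512  0.0361 -0.1148] turn [0.0025 0.001  0.0063] minrows 4.0
per row n=10 [ 0.00512  0.00361 -0.01148] [0.00025 0.0001  0.00063]
```

Request:
drive_tool:
  motion:
    - [[0.008,0.0036,-0.004],[0,0,0]]
    - [[0.008,0.0036,-0.007],[0,0,0]]
    - [[0.008,0.0036,-0.008],[0,0,0]]
    - [[0.008,0.0036,-0.01],[0,0,0]]
    - [[0.008,0.0036,-0.012],[0,0,0]]
    - [[0.008,0.0036,-0.012],[0,0,0]]
    - [[0.007,0.0036,-0.012],[0,0,0]]
    - [[0,0.0036,-0.012],[0,0,0]]
    - [[0,0.0036,-0.012],[0,0,0]]
    - [[0,0.0036,-0.012],[0,0,0]]

```text
time_s: 6.03
ee_pos: [604.4, 54.8, 132.5]
ee_rot: [-139.3, 0.8, -84.1]
force: [0.2, -0.2, -0.2]
gripper_width: 42.6
```

```bash
python3 - <<'E'
from h import *
st()
plan(Rtool(48,5.6,-1),grasp=c2w(-60,0,83))
for n in("side","top"): 
    a=env.grab_frame(n); cv2.imwrite(f"pics/{n}2.png",cv2.resize(a[20:300,100:480],None,fx=2,fy=2)[:,:,::-1])
E
```

```text
6.03 q [  2.6  12.9 125.8  76.    2.8  12. ] p [604.4  54.8 132.5] r [-139.3    0.8  -84.1] F [ 0.2 -0.2 -0.2] w 42.6
tcp [702.2  79.6  69. ] shift [ 0.0978  0.0248 -0.0635] turn [-0.011  -0.0247 -0.0053] minrows 3.0
per row n=10 [ 0.00978  0.00248 -0.00635] [-0.0011  -0.00247 -0.00053]
```

View pics/side2.png

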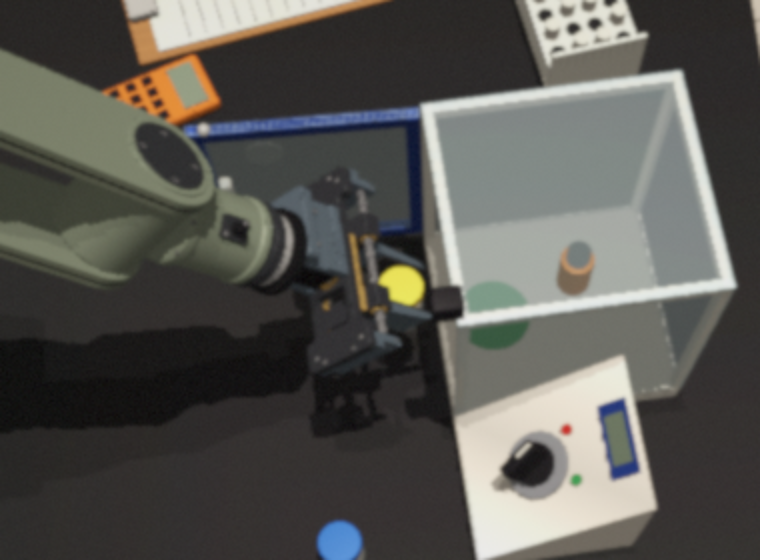

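View pics/top2.png

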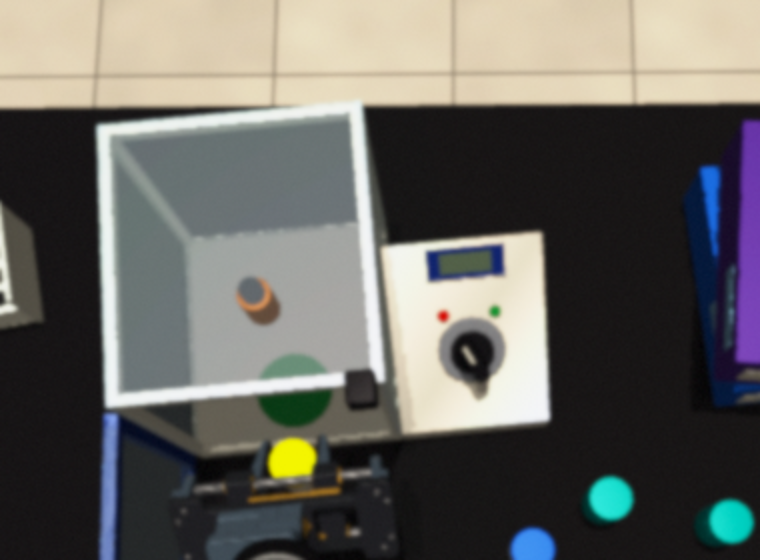

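Request:
drive_tool:
  motion:
    - [[0.003,0.001,-0.001],[0,0,0]]
    - [[0.005,0.002,-0.001],[0,0,0]]
    - [[0.006,0.002,-0.002],[-0.001,-0.003,0]]
    - [[0.006,0.002,-0.003],[-0.001,-0.003,0]]
    - [[0.006,0.002,-0.004],[-0.001,-0.003,0]]
    - [[0.006,0.002,-0.004],[-0.002,-0.003,0]]
    - [[0.006,0.002,-0.005],[-0.002,-0.003,0]]
    - [[0.006,0.002,-0.005],[-0.002,-0.004,0]]
    - [[0.006,0.002,-0.005],[-0.002,-0.004,0]]
    - [[0.006,0.002,-0.005],[0,0,0]]

```text
time_s: 6.97
ee_pos: [653.4, 69.0, 106.9]
ee_rot: [-138.4, 0.6, -83.6]
force: [-0.1, 0.1, 0.0]
gripper_width: 42.8
```

```bash
python3 - <<'E'
from h import *
st()
plan(Rtool(48,5.6,-1),grasp=c2w(-60,0,83))
E
```

```text
6.97 q [  4.   19.1 122.3 145.1   3.6 -56.5] p [653.4  69.  106.9] r [-138.4    0.6  -83.6] F [-0.1  0.1  0. ] w 42.8
tcp [702.2  79.6  69. ] shift [ 0.0488  0.0107 -0.0379] turn [-0.0103 -0.0078 -0.0138] minrows 2.0
per row n=10 [ 0.00488  0.00107 -0.00379] [-0.00103 -0.00078 -0.00138]
```

Request:
drive_tool:
  motion:
    - [[0.005,0.001,-0.004],[-0.001,-0.001,-0.0015]]
    - [[0.005,0.001,-0.004],[-0.001,-0.001,-0.0015]]
    - [[0.005,0.001,-0.004],[-0.001,-0.001,-0.0015]]
    - [[0.005,0.001,-0.004],[-0.001,-0.001,-0.0015]]
    - [[0.005,0.001,-0.004],[-0.001,-0.001,-0.0015]]
    - [[0.005,0.001,-0.004],[-0.001,-0.001,-0.0015]]
    - [[0.005,0.001,-0.004],[-0.001,-0.001,-0.0015]]
    - [[0.005,0.001,-0.004],[-0.001,-0.001,-0.0015]]
    - [[0.005,0.001,-0.003],[-0.001,-0.001,-0.0015]]
    - [[0.004,0.001,-0.003],[-0.001,-0.001,-0.0015]]

```text
time_s: 7.8
ee_pos: [702.8, 79.3, 68.7]
ee_rot: [-137.9, 0.0, -84.4]
force: [-0.8, -0.5, 0.0]
gripper_width: 42.9
```

```bash
python3 - <<'E'
from h import *
st()
plan(Rtool(47.8,5,-1),grasp=c2w(-60,0,74.5))
for n in("side","top"): 
    a=env.grab_frame(n); cv2.imwrite(f"pics/{n}3.png",cv2.resize(a[60:260,220:480] if n=="side" else a[60:260,130:390],None,fx=3,fy=3)[:,:,::-1])
E
```

```text
7.8 q [  5.5  26.1 118.4 179.    6.6 -89.1] p [702.8  79.3  68.7] r [-137.9    0.   -84.4] F [-0.8 -0.5  0. ] w 42.9
tcp [702.3  79.5  60.6] shift [-0.0005  0.0002 -0.0082] turn [-0.0006 -0.0014 -0.0102] minrows 1.0
per row n=10 [-5.0e-05  2.0e-05 -8.2e-04] [-6.00e-05 -1.40e-04 -1.02e-03]
```

View pics/side3.png

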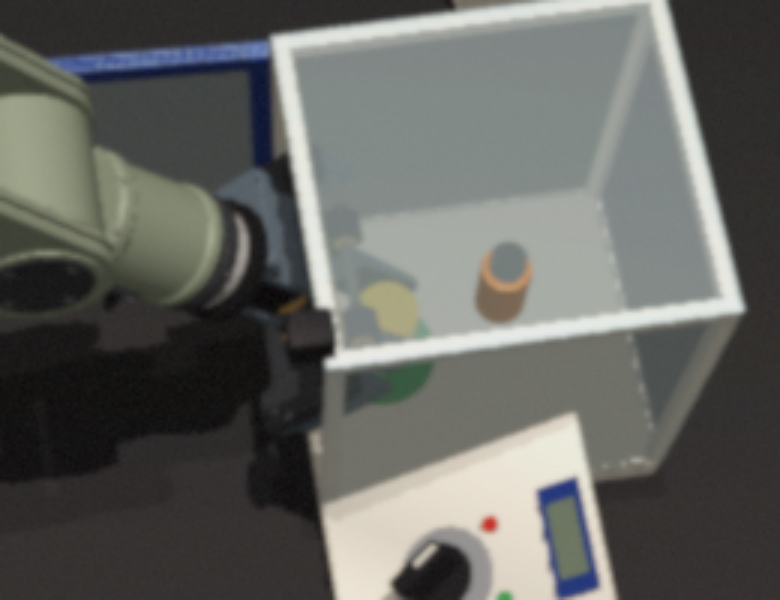

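View pics/top3.png

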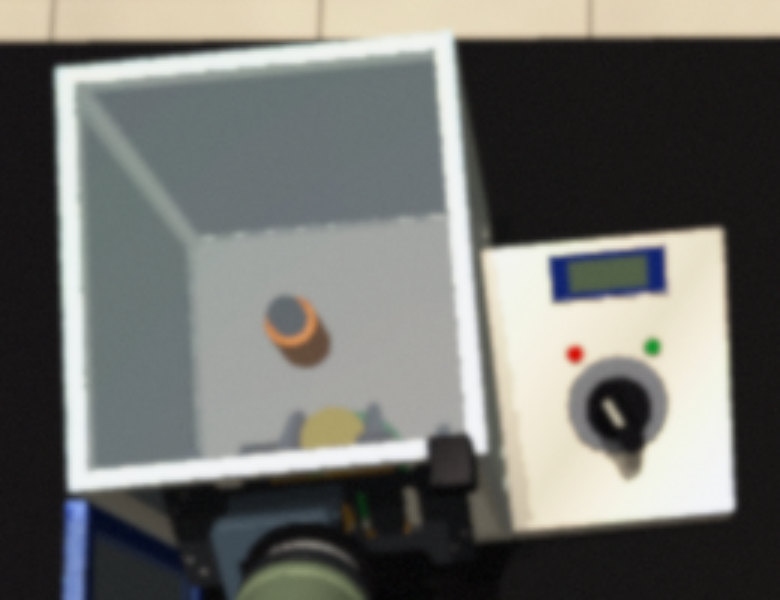

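Request:
drive_tool:
  motion:
    - [[0,0,-0.001],[0,0,0]]
    - [[0,0,-0.001],[0,0,0]]
    - [[0,0,-0.001],[0,0,0]]
    - [[0,0,-0.001],[0,0,0]]
    - [[0,0,-0.001],[0,0,0]]
    - [[0,0,-0.001],[0,0,0]]
    - [[0,0,-0.001],[0,0,0]]
    - [[0,0,-0.0005],[0,0,0]]
    - [[0,0,0],[0,0,0]]
    - [[0,0,0],[0,0,0]]

```text
time_s: 8.73
ee_pos: [702.4, 79.3, 61.7]
ee_rot: [-137.8, 0.0, -84.4]
force: [-0.3, -0.5, -1.4]
gripper_width: 42.6
```

```bash
python3 - <<'E'
from h import *
st()
E
```

```text
8.73 q [  5.5  26.8 118.8 179.3   7.8 -89.4] p [702.4  79.3  61.7] r [-137.8    0.   -84.4] F [-0.3 -0.5 -1.4] w 42.6
```

Request:
drive_tool:
  motion:
    - [[0,0,-0.0007],[0,0,0]]
    - [[0,0,-0.0007],[0,0,0]]
    - [[0,0,-0.0006],[0,0,0]]
    - [[0,0,0],[0,0,0]]
    - [[0,0,0],[0,0,0]]
    - [[0,0,0],[0,0,0]]
    - [[0,0,0],[0,0,0]]
    - [[0,0,0],[0,0,0]]
    - [[0,0,0],[0,0,0]]
    - [[0,0,0],[0,0,0]]

```text
time_s: 9.57
ee_pos: [702.7, 79.3, 60.3]
ee_rot: [-137.8, 0.0, -84.4]
force: [-3.1, -0.8, 5.7]
gripper_width: 42.3
```

```bash
python3 - <<'E'
from h import *
st()
E
```

```text
9.57 q [  5.5  26.9 118.9 179.3   8.1 -89.4] p [702.7  79.3  60.3] r [-137.8    0.   -84.4] F [-3.1 -0.8  5.7] w 42.3
```

Request:
drive_tool:
  motion:
    - [[0,0,0],[0,0,0]]
    - [[0,0,0],[0,0,0]]
    - [[0,0,0],[0,0,0]]
    - [[0,0,0],[0,0,0]]
    - [[-0.002,0,0.001],[0,0,0]]
    - [[-0.005,-0.0005,0.004],[0,0,0]]
    - [[-0.008,-0.0008,0.006],[0,0,0]]
    - [[-0.008,-0.0008,0.006],[0,0,0]]
    - [[-0.008,-0.0008,0.006],[0,0,0]]
    - [[-0.008,-0.0008,0.006],[0,0,0]]
  claw: 0.7

```text
time_s: 10.4
ee_pos: [662.3, 75.5, 89.6]
ee_rot: [-137.8, 0.0, -84.4]
force: [-0.1, -0.0, 1.0]
gripper_width: 63.8
```

```bash
python3 - <<'E'
from h import *
st()
E
```

```text
10.4 q [  5.5  21.5 122.6 179.2   6.3 -89.2] p [662.3  75.5  89.6] r [-137.8    0.   -84.4] F [-0.1 -0.   1. ] w 63.8
```

Request:
drive_tool:
  motion:
    - [[-0.012,-0.001,0.005],[0,0,0]]
    - [[-0.014,-0.001,0.005],[0,0,0]]
    - [[-0.014,-0.001,0.005],[0,0,0]]
    - [[-0.014,-0.001,0.008],[0,0,0.03]]
    - [[-0.014,-0.001,0.01],[0,0,0.04]]
    - [[-0.014,-0.001,0.012],[0,0,0.05]]
    - [[-0.014,-0.001,0.015],[0,0,0.06]]
    - [[-0.01,0,0.015],[0,0,0.06]]
    - [[-0.01,0,0.015],[0,0.02,0.06]]
    - [[-0.01,0,0.015],[0,0.03,0.06]]
  claw: 0

```text
time_s: 11.23
ee_pos: [600.2, 76.7, 141.0]
ee_rot: [-136.6, 0.8, -77.3]
force: [0.9, 0.0, -0.8]
gripper_width: 1.0
```

```bash
python3 - <<'E'
from h import *
st()
plan(Rtool(90,5.6,-1),tcp=(500,60,300))
for n in("side","top"): 
    a=env.grab_frame(n); cv2.imwrite(f"pics/{n}4.png",cv2.resize(a[0:300,80:480],None,fx=2,fy=2)[:,:,::-1])
E
```

```text
11.23 q [  1.7  12.2 127.3 105.9   8.4 -23.6] p [600.2  76.7 141. ] r [-136.6    0.8  -77.3] F [ 0.9  0.  -0.8] w 1.0
tcp [500  60 300] shift [-0.1002 -0.0167  0.159 ] turn [-0.1333  0.7457 -0.1134] minrows 7.0
per row n=10 [-0.01002 -0.00167  0.0159 ] [-0.01333  0.07457 -0.01134]
```

View pics/side4.png

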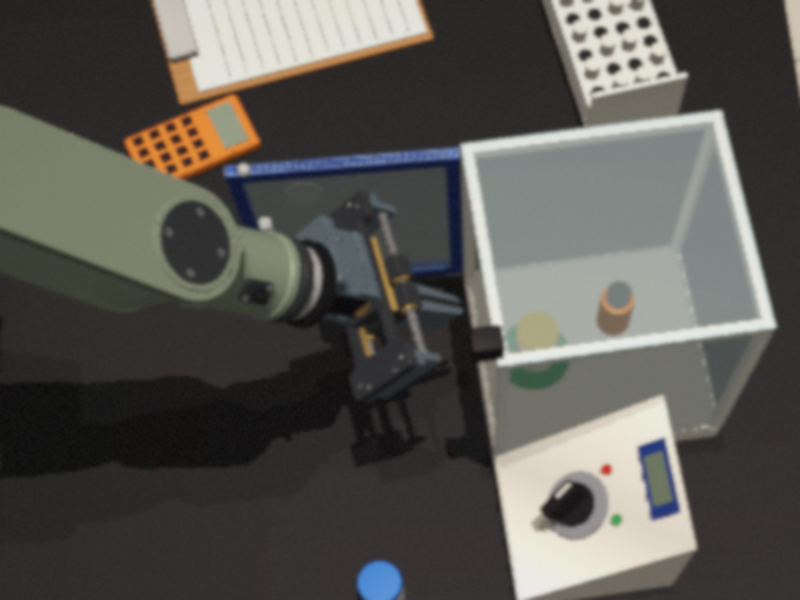

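View pics/top4.png

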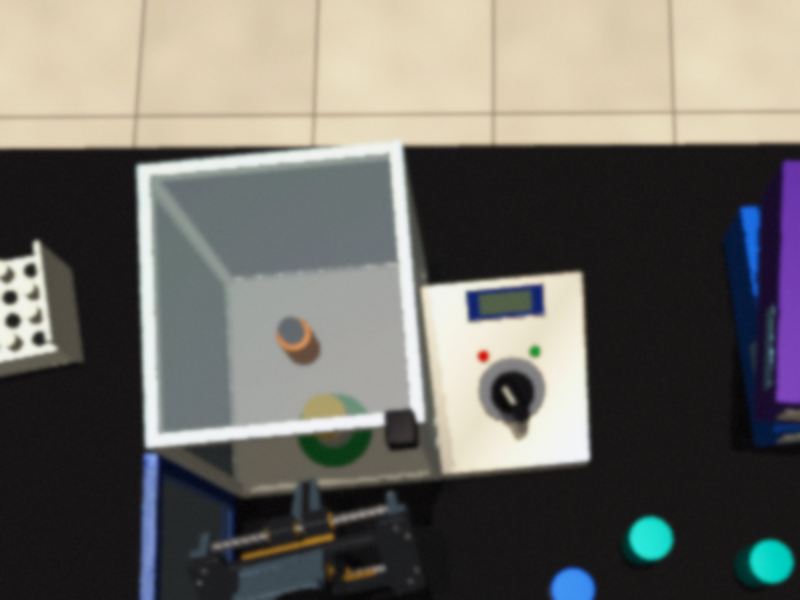

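Request:
drive_tool:
  motion:
    - [[-0.006,0,0.015],[-0.01,0.04,0.02]]
    - [[-0.008,0,0.015],[-0.01,0.07,0.01]]
    - [[-0.01,0,0.017],[-0.013,0.085,-0.01]]
    - [[-0.012,0,0.017],[-0.013,0.085,-0.01]]
    - [[-0.012,0,0.017],[-0.013,0.085,-0.02]]
    - [[-0.012,0,0.017],[-0.013,0.085,-0.02]]
    - [[-0.012,0,0.017],[-0.013,0.085,-0.02]]
    - [[-0.012,0,0.017],[-0.013,0.085,-0.02]]
    - [[-0.012,0,0.017],[-0.013,0.085,-0.02]]
    - [[-0.012,0,0.017],[-0.013,0.05,-0.02]]

```text
time_s: 12.17
ee_pos: [554.4, 113.8, 225.3]
ee_rot: [-153.7, 6.5, -78.6]
force: [0.7, 1.1, -1.0]
gripper_width: 0.5
```

```bash
python3 - <<'E'
from h import *
st(); print('jar',onz("side",(348.5,164),92),onz("top",(242.5,209.5),92),c2w(-60,0))
plan(Rtool(90,5.6,-1),tcp=(470,230,300)); 
for n in ('side','top'):
    print([ (k,proj(n,v).round(0)) for k,v in {'corner_out':(405,187,254),'h':(619,190,254)}.items()])
E
```

```text
12.17 q [  5.4   5.3 110.7  13.5  39.1  76.9] p [554.4 113.8 225.3] r [-153.7    6.5  -78.6] F [ 0.7  1.1 -1. ] w 0.5
jar [690.43181747  80.24758567  92.        ] [683.81966521  75.76168012  92.        ] [689.686356    78.39502601   0.        ]
tcp [470 230 300] shift [-0.0844  0.1162  0.0747] turn [-0.1786  0.4363 -0.0727] minrows 4.0
per row n=10 [-0.00844  0.01162  0.00747] [-0.01786  0.04363 -0.00727]
[('corner_out', array([192.,  81.])), ('h', array([309.,  74.]))]
[('corner_out', array([144., 363.])), ('h', array([151., 226.]))]
```

Request:
drive_tool:
  motion:
    - [[-0.008,0,0.018],[-0.0178,0.0436,-0.007]]
    - [[-0.008,0,0.018],[-0.0178,0.0436,-0.007]]
    - [[-0.008,0,0.018],[-0.0178,0.0436,-0.007]]
    - [[-0.008,0,0.018],[-0.0178,0.0436,-0.007]]
    - [[-0.008,0.01,0.008],[-0.0178,0.0436,-0.007]]
    - [[-0.008,0.022,0],[-0.0178,0.0436,-0.007]]
    - [[-0.009,0.024,0],[-0.0178,0.0436,-0.007]]
    - [[-0.009,0.024,0],[-0.0178,0.0436,-0.007]]
    - [[-0.009,0.024,0],[-0.0178,0.0436,-0.007]]
    - [[-0.009,0.024,0],[-0.0178,0.0436,-0.007]]

```text
time_s: 13.0
ee_pos: [468.9, 244.2, 304.6]
ee_rot: [179.9, 0.3, -83.9]
force: [0.8, -0.2, -0.1]
gripper_width: 0.3
```

```bash
python3 - <<'E'
from h import *
st()
plan(Rtool(90,5.6,-1),tcp=(470,235,190))
E
```

```text
13.0 q [ 26.1  11.5  86.    0.3  82.4 110. ] p [468.9 244.2 304.6] r [179.9   0.3 -83.9] F [ 0.8 -0.2 -0.1] w 0.3
tcp [470 235 190] shift [ 0.0011 -0.0092 -0.1146] turn [-0.0045 -0.0019 -0.0085] minrows 3.0
per row n=10 [ 0.00011 -0.00092 -0.01146] [-0.00045 -0.00019 -0.00085]
```

Request:
drive_tool:
  motion:
    - [[0,0,-0.015],[0,0,0]]
    - [[0,0,-0.015],[0,0,0]]
    - [[0,0,-0.015],[0,0,0]]
    - [[0,0,-0.015],[0,0,0]]
    - [[0,0,-0.015],[0,0,0]]
    - [[0,0,-0.015],[0,0,0]]
    - [[0,-0.002,-0.015],[0,0,0]]
    - [[0,-0.005,-0.004],[0,0,0]]
    - [[0,-0.006,0],[0,0,0]]
    - [[0,-0.006,0],[0,0,0]]

```text
time_s: 13.83
ee_pos: [470.8, 222.4, 196.1]
ee_rot: [-179.8, 0.1, -84.1]
force: [-0.6, -0.1, 0.0]
gripper_width: 0.3
```

```bash
python3 - <<'E'
from h import *
st()
for n in("side","top"): 
    a=env.grab_frame(n); cv2.imwrite(f"pics/{n}5.png",cv2.resize(a[20:270,120:440] if n=="side" else a[180:400,80:360],None,fx=2.4,fy=2.4)[:,:,::-1])
E
```

```text
13.83 q [2.400e+01 1.410e+01 9.840e+01 1.000e-01 6.740e+01 1.081e+02] p [470.8 222.4 196.1] r [-1.798e+02  1.000e-01 -8.410e+01] F [-0.6 -0.1  0. ] w 0.3
```

View pics/side5.png

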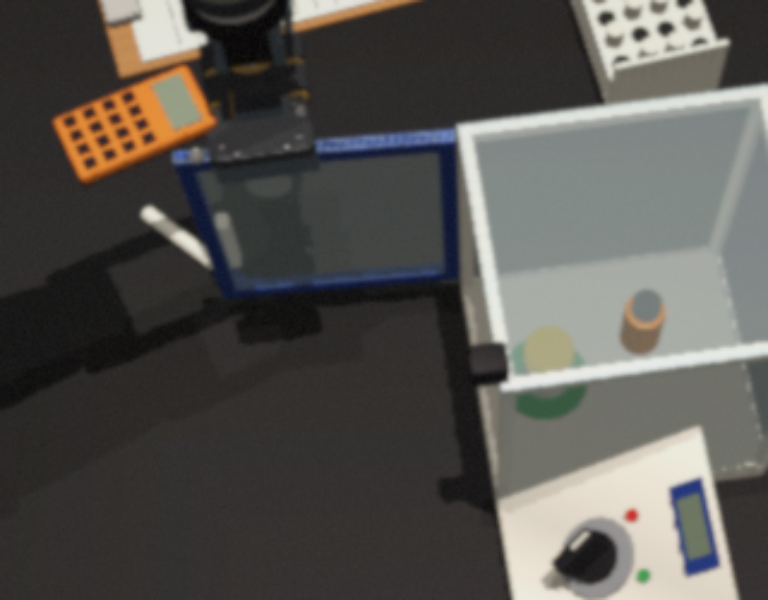

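View pics/top5.png

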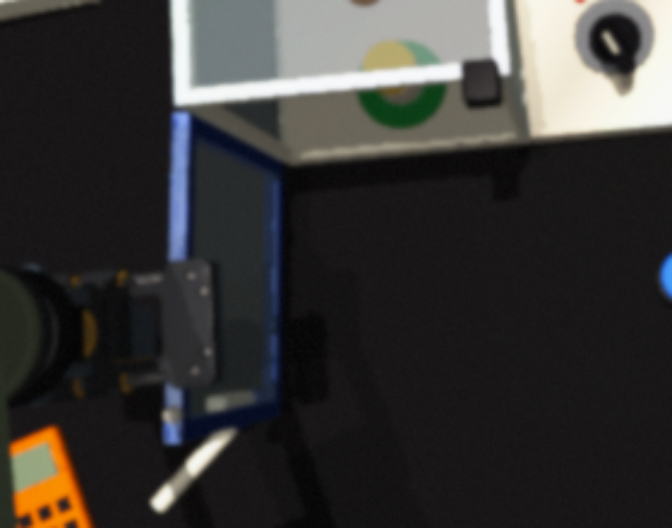

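```bash
python3 - <<'E'
from h import *
H=np.array([619,188.])
def P(f,r=150,o=17):
    a=np.radians(-84.4-f); b=np.radians(185.6-f)
    return H+r*np.array([np.cos(a),np.sin(a)])+o*np.array([np.cos(b),np.sin(b)])
pr=None
for f in np.arange(96,10,-4):
    p=P(f); print(f,p.round(0),None if pr is None else (p-pr).round(1)); pr=p
E
```

```text
96 [469. 206.] None
92 [468. 196.] [ -0.9 -10.5]
88 [468. 185.] [ -0.2 -10.5]
84 [469. 174.] [  0.6 -10.5]
80 [470. 164.] [  1.3 -10.5]
76 [472. 154.] [  2.  -10.3]
72 [475. 144.] [  2.8 -10.2]
68 [478. 134.] [  3.5 -10. ]
64 [482. 124.] [ 4.1 -9.7]
60 [487. 115.] [ 4.8 -9.4]
56 [493. 105.] [ 5.4 -9. ]
52 [499.  97.] [ 6.1 -8.6]
48 [505.  89.] [ 6.7 -8.2]
44 [513.  81.] [ 7.2 -7.7]
40 [520.  74.] [ 7.7 -7.2]
36 [528.  67.] [ 8.2 -6.6]
32 [537.  61.] [ 8.6 -6. ]
28 [546.  56.] [ 9.  -5.4]
24 [556.  51.] [ 9.4 -4.8]
20 [565.  47.] [ 9.7 -4.1]
16 [575.  44.] [10.  -3.4]
12 [585.  41.] [10.2 -2.7]
```

Request:
drive_tool:
  motion:
    - [[0,-0.005,0],[0,0,0]]
    - [[0,-0.005,0],[0,0,0]]
    - [[0,-0.004,0],[0,0,0]]
    - [[0,-0.004,0],[0,0,0]]
    - [[0,-0.004,0],[0,0,0]]
    - [[0,-0.004,0],[0,0,0]]
    - [[0,-0.005,0],[0,0,0]]
    - [[0,-0.006,0],[0,0,0]]
    - [[0,-0.007,0],[0,0,0]]
    - [[0,-0.008,0],[0,0,0]]

```text
time_s: 14.77
ee_pos: [471.3, 169.7, 195.7]
ee_rot: [-179.8, 0.0, -84.2]
force: [1.7, 0.9, -1.1]
gripper_width: 0.4
```

```bash
python3 - <<'E'
from h import *
st()
E
```

```text
14.77 q [ 18.5  12.3 100.8  -0.   66.7 102.7] p [471.3 169.7 195.7] r [-179.8    0.   -84.2] F [ 1.7  0.9 -1.1] w 0.4
```

Request:
drive_tool:
  motion:
    - [[0.001,-0.008,0],[0,0,0]]
    - [[0.0015,-0.008,0],[0,0,0]]
    - [[0.002,-0.008,0],[0,0,0]]
    - [[0.0025,-0.008,0],[0,0,0]]
    - [[0.003,-0.008,0],[0,0,0]]
    - [[0.0035,-0.008,0],[0,0,0]]
    - [[0.004,-0.008,0],[0,0,0]]
    - [[0.0045,-0.0075,0],[0,0,0]]
    - [[0.005,-0.007,0],[0,0,0]]
    - [[0.005,-0.007,0],[0,0,0]]

```text
time_s: 15.6
ee_pos: [503.7, 92.0, 195.7]
ee_rot: [-179.8, -0.0, -84.2]
force: [-0.5, 0.5, 0.7]
gripper_width: 0.4
```

```bash
python3 - <<'E'
from h import *
st()
for n in("side","top"): 
    a=env.grab_frame(n); cv2.imwrite(f"pics/{n}6.png",cv2.resize(a[20:270,120:440] if n=="side" else a[150:400,80:360],None,fx=2.2,fy=2.2)[:,:,::-1])
E
```

```text
15.6 q [ 9.1 13.3 99.5 -0.  67.  93.3] p [503.7  92.  195.7] r [-179.8   -0.   -84.2] F [-0.5  0.5  0.7] w 0.4
```

View pics/side6.png

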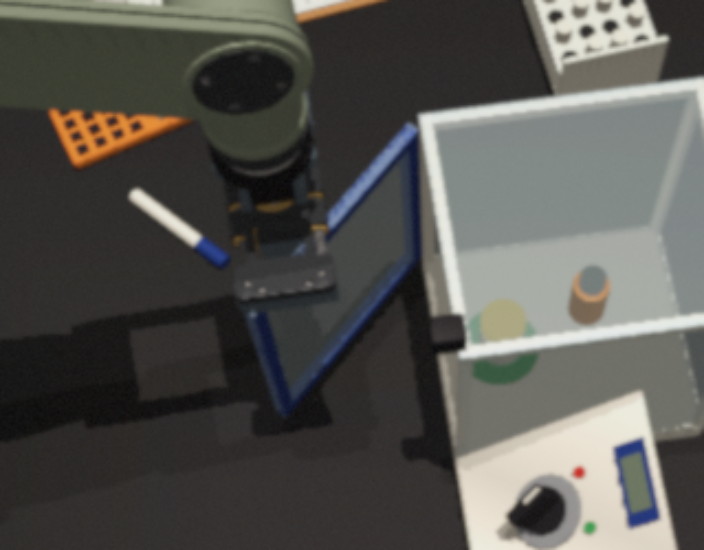

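View pics/top6.png

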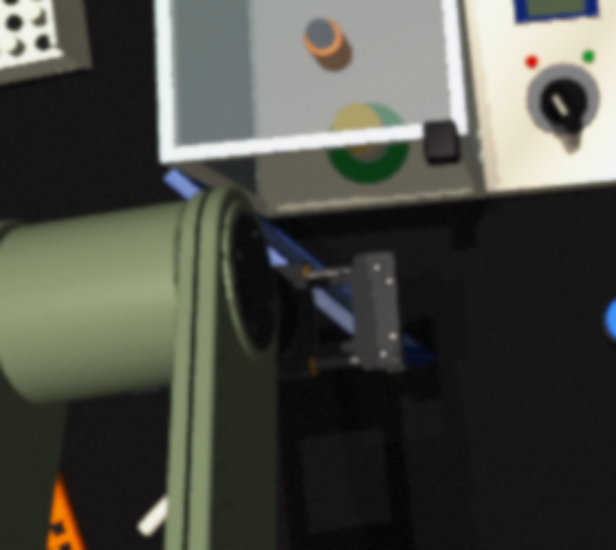

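Request:
drive_tool:
  motion:
    - [[0.005,-0.0055,0],[0,0,0]]
    - [[0.005,-0.0055,0],[0,0,0]]
    - [[0.005,-0.005,0],[0,0,0]]
    - [[0.005,-0.0045,0],[0,0,0]]
    - [[0.005,-0.004,0],[0,0,0]]
    - [[0.005,-0.004,0],[0,0,0]]
    - [[0.005,-0.003,0],[0,0,0]]
    - [[0.004,-0.0025,0],[0,0,0]]
    - [[0.003,-0.002,0],[0,0,0]]
    - [[0.002,-0.001,0],[0,0,0]]

```text
time_s: 16.53
ee_pos: [547.7, 55.4, 195.6]
ee_rot: [-179.8, -0.0, -84.2]
force: [0.7, 0.2, 0.9]
gripper_width: 0.4
```

Request:
drive_tool:
  motion:
    - [[-0.006,0.001,0],[0,0,0]]
    - [[-0.01,0.001,0],[0,-0.07,0]]
    - [[-0.01,0.001,0],[0,-0.08,0]]
    - [[-0.01,0.001,0],[0.0,-0.1,0]]
    - [[-0.008,0,0],[0.0,-0.1,0]]
    - [[0,0,0],[0.0,-0.1,0]]
    - [[0,0,0],[0.0,-0.1,0]]
    - [[0,0,0],[0.0,-0.1,0]]
    - [[0,0,0],[0,-0.05,0]]
    - [[0,0,0],[0,0,0]]

```text
time_s: 17.37
ee_pos: [498.9, 59.4, 193.2]
ee_rot: [-140.1, -3.8, -85.4]
force: [0.0, -1.1, -1.0]
gripper_width: 0.3
```

```bash
python3 - <<'E'
from h import *
st()
plan(Rtool(48,5.6,-1),tcp=(510,60,197))
for n in("side","top"): 
    a=env.grab_frame(n); cv2.imwrite(f"pics/{n}7.png",cv2.resize(a[20:270,120:440] if n=="side" else a[150:400,80:360],None,fx=2.2,fy=2.2)[:,:,::-1])
E
```

```text
17.37 q [  9.6  -1.9 130.8 -28.6  13.  119.4] p [498.9  59.4 193.2] r [-140.1   -3.8  -85.4] F [ 0.  -1.1 -1. ] w 0.3
tcp [510  60 197] shift [0.0111 0.0006 0.0038] turn [ 0.0702 -0.0307  0.0192] minrows 1.0
per row n=10 [1.11e-03 6.00e-05 3.80e-04] [ 0.00702 -0.00307  0.00192]
```

View pics/side7.png

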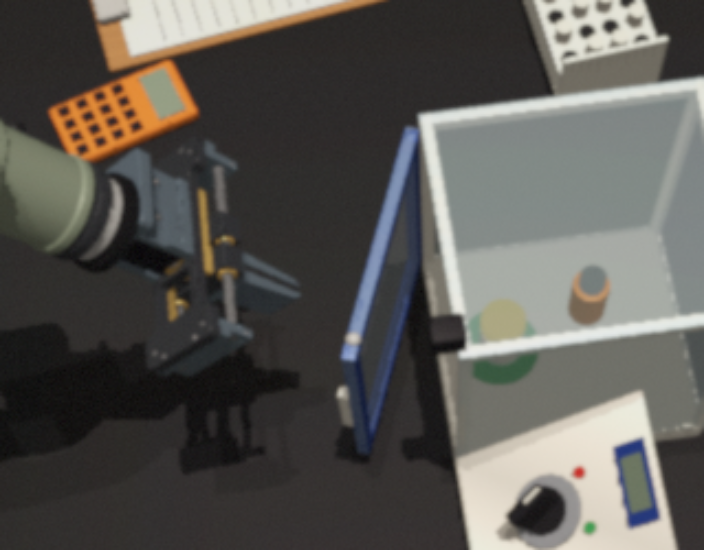

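View pics/top7.png

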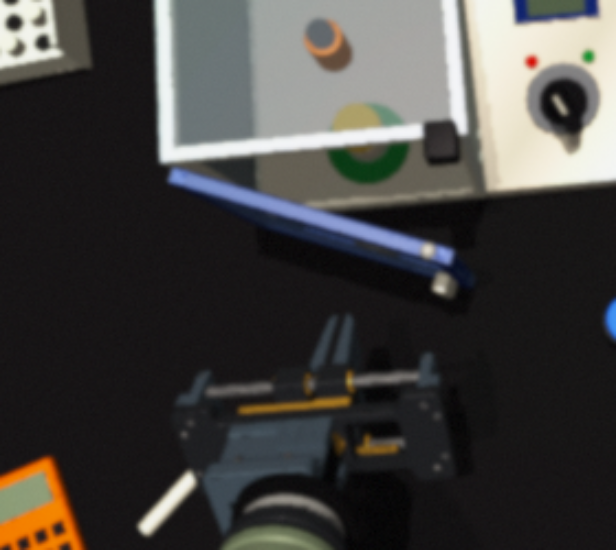

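Request:
drive_tool:
  motion:
    - [[0.007,-0.0015,0.0005],[0.007,-0.003,0.002]]
    - [[0.007,-0.0015,0.0005],[0.007,-0.003,0.002]]
    - [[0.007,-0.0015,0.0005],[0.007,-0.003,0.002]]
    - [[0.007,-0.0015,0.0005],[0.007,-0.003,0.002]]
    - [[0.007,-0.0015,0.0005],[0.007,-0.003,0.002]]
    - [[0.006,-0.0015,0.0005],[0.007,-0.003,0.002]]
    - [[0.005,-0.0015,0],[0.007,-0.003,0.002]]
    - [[0.005,-0.0015,0],[0.007,-0.003,0.002]]
    - [[0.005,-0.0015,0],[0.007,-0.003,0.002]]
    - [[0.005,-0.0015,0],[0.007,-0.003,0.002]]

```text
time_s: 18.3
ee_pos: [566.1, 44.9, 199.9]
ee_rot: [-137.7, 0.2, -84.4]
force: [-0.5, -0.5, 0.2]
gripper_width: 0.2
```

```bash
python3 - <<'E'
from h import *
st()
plan(Rtool(48,5.6,-1),tcp=(600,36,197))
E
```

```text
18.3 q [  1.8   3.3 125.8  17.1   9.   70.4] p [566.1  44.9 199.9] r [-137.7    0.2  -84.4] F [-0.5 -0.5  0.2] w 0.2
tcp [600  36 197] shift [ 0.0339 -0.0089 -0.0029] turn [-0.0033  0.0048  0.0008] minrows 1.0
per row n=10 [ 0.00339 -0.00089 -0.00029] [-3.3e-04  4.8e-04  8.0e-05]
```

Request:
drive_tool:
  motion:
    - [[0.004,-0.001,0],[0,0,0]]
    - [[0.004,-0.001,0],[0,0,0]]
    - [[0.004,-0.001,0],[0,0,0]]
    - [[0.004,-0.001,0],[0,0,0]]
    - [[0.004,-0.001,0],[0,0,0]]
    - [[0.0035,-0.001,0],[0,0,0]]
    - [[0.003,-0.001,0],[0,0,0]]
    - [[0.0025,-0.0008,0],[0,0,0]]
    - [[0.002,0,0],[0,0,0]]
    - [[0.001,0,0],[0,0,0]]

```text
time_s: 19.13
ee_pos: [596.3, 36.9, 198.6]
ee_rot: [-137.8, 0.1, -84.5]
force: [-0.1, -0.1, 0.0]
gripper_width: 0.2
```

```bash
python3 - <<'E'
from h import *
st()
for n in("side",): 
    a=env.grab_frame(n); cv2.imwrite(f"pics/{n}8.png",cv2.resize(a[20:270,120:440] if n=="side" else a[150:400,80:360],None,fx=2.2,fy=2.2)[:,:,::-1])
E
```

```text
19.13 q [  0.5   6.1 122.7  21.    9.7  65.6] p [596.3  36.9 198.6] r [-1.378e+02  1.000e-01 -8.450e+01] F [-0.1 -0.1  0. ] w 0.2
```

View pics/side8.png

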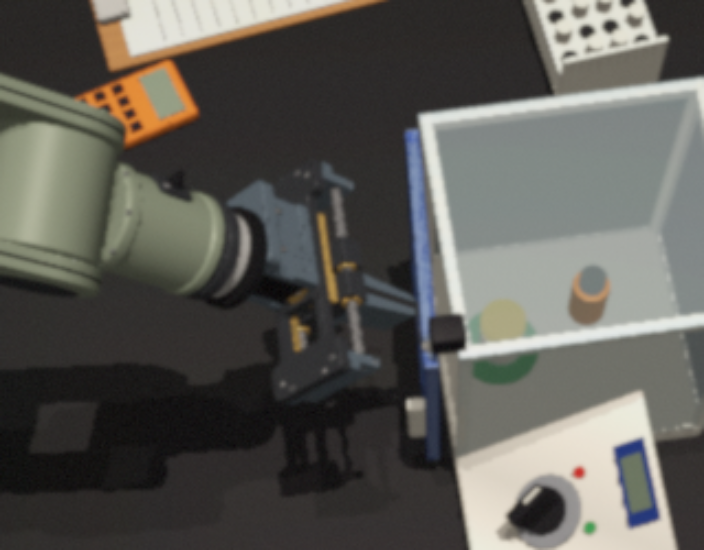

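Request:
drive_tool:
  motion:
    - [[0.0012,0,0],[0,0,0]]
    - [[0.0012,0,0],[0,0,0]]
    - [[0.0012,0,0],[0,0,0]]
    - [[0.0012,0,0],[0,0,0]]
    - [[0.0012,0,0],[0,0,0]]
    - [[0.0012,0,0],[0,0,0]]
    - [[0.0012,0,0],[0,0,0]]
    - [[0.0012,0,0],[0,0,0]]
    - [[0.0012,0,0],[0,0,0]]
    - [[0.0012,0,0],[0,0,0]]

```text
time_s: 20.02
ee_pos: [607.6, 36.8, 198.5]
ee_rot: [-137.8, 0.1, -84.5]
force: [-6.2, -1.4, 1.8]
gripper_width: 0.2
```

Request:
drive_tool:
  motion:
    - [[0.0008,0,0],[0,0,0]]
    - [[0.0008,0,0],[0,0,0]]
    - [[0.0008,0,0],[0,0,0]]
    - [[0.0008,0,0],[0,0,0]]
    - [[0.0008,0,0],[0,0,0]]
    - [[0.0008,0,0],[0,0,0]]
    - [[0.0008,0,0],[0,0,0]]
    - [[0.0008,0,0],[0,0,0]]
    - [[0.0008,0,0],[0,0,0]]
    - [[0.0008,0,0],[0,0,0]]

```text
time_s: 20.85
ee_pos: [609.3, 37.0, 197.7]
ee_rot: [-138.3, 0.2, -84.4]
force: [-54.2, -9.8, 34.1]
gripper_width: 0.6
```

Request:
drive_tool:
  motion:
    - [[-0.004,0,0],[0,0,0]]
    - [[-0.004,0,0],[0,0,0]]
    - [[-0.004,0,0],[0,0,0]]
    - [[-0.004,0,0],[0,0,0]]
    - [[-0.004,0,0],[0,0,0]]
    - [[-0.004,0,0.002],[0,0,0]]
    - [[-0.005,0,0.002],[0,0,0]]
    - [[-0.005,0,0.002],[0,0,0]]
    - [[-0.005,0,0.002],[0,0,0]]
    - [[-0.005,0,0.002],[0,0,0]]

```text
time_s: 21.68
ee_pos: [571.7, 36.9, 209.0]
ee_rot: [-137.8, 0.1, -84.5]
force: [-1.5, -0.1, -0.7]
gripper_width: 0.4
```

```bash
python3 - <<'E'
from h import *
st()
a=env.grab_frame("side"); b=env.grab_frame("top")
cv2.imwrite("pics/d9.png",cv2.resize(np.hstack([a[70:220,290:420],b[180:330,130:330]]),None,fx=2.4,fy=2.4,interpolation=cv2.INTER_CUBIC)[:,:,::-1])
cv2.imwrite("pics/top9.png",b[:,:,::-1]);cv2.imwrite("pics/side9.png",a[:,:,::-1])
E
```

```text
21.68 q [  0.5   3.1 124.4  18.3  11.   68.4] p [571.7  36.9 209. ] r [-1.378e+02  1.000e-01 -8.450e+01] F [-1.5 -0.1 -0.7] w 0.4
```

View pics/d9.png

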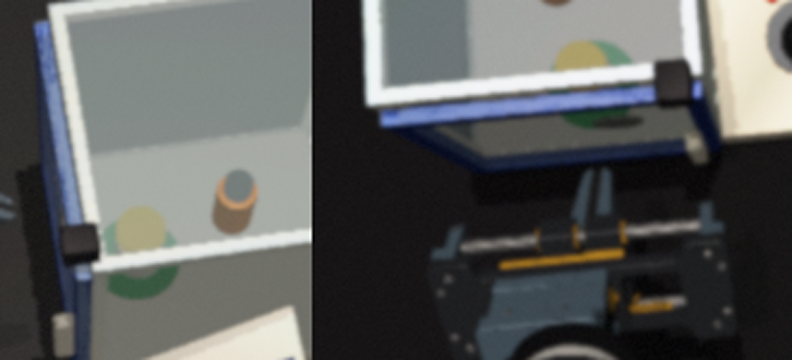

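```bash
python3 - <<'E'
from h import *
b=cv2.imread("pics/top9.png")[:,:,::-1].copy(); a=cv2.imread("pics/side9.png")[:,:,::-1].copy()
def fit(img,n,z,rect,lo,hi):
    x0,y0,x1,y1=rect
    m=cv2.inRange(cv2.cvtColor(img,cv2.COLOR_RGB2HSV),np.array(lo),np.array(hi)); k=np.zeros_like(m);k[y0:y1,x0:x1]=m[y0:y1,x0:x1]
    v,u=np.nonzero(k); P=np.array([onz(n,(uu,vv),z)[:2] for uu,vv in zip(u,v)])
    c=P.mean(0);d=np.linalg.svd(P-c)[2][0]; d*=np.sign(d[1]); print(n,len(u),c.round(1),'angle from +y (deg)',np.degrees(np.arctan2(-d[0],d[1])).round(2), 'extent',((P-c)@d).min().round(),((P-c)@d).max().round(), 'resid',np.std((P-c)@[-d[1],d[0]]).round(2), 'local',w2c(c).round(1))
fit(b,'top',254,(150,205,290,240),[105,90,130],[125,255,255])
fit(a,'side',254,(295,70,325,175),[105,90,130],[125,255,255])
fit(b,'top',270,(165,200,270,232),[0,0,200],[180,60,255])
E
```

```text
top 625 [621.6  90.3] angle from +y (deg) 5.47 extent -122.0 88.0 resid 3.08 local [-126.6   18.5]
side 176 [617.3 126.7] angle from +y (deg) 3.55 extent -112.0 50.0 resid 2.36 local [-127.3   55.2]
top 634 [634.7  80.5] angle from +y (deg) 5.52 extent -82.0 83.0 resid 2.81 local [-114.5    7.5]
```

```bash
cat >> h.py <<'E'
UP=np.array([np.cos(CY)*np.cos(np.radians(35)),np.sin(CY)*np.cos(np.radians(35)),np.sin(np.radians(35))])
NV=np.array([-np.sin(np.radians(35))*np.cos(CY),-np.sin(np.radians(35))*np.sin(CY),np.cos(np.radians(35))])
KP=np.array([718.2,-107.0,84.3])
def Rk(phi,alpha=15,off=0):
    "end grip at knob angle phi deg"
    return Rn.from_rotvec(-np.radians(phi)*NV)*Rtool(55,5.6,-1,roll=-125.8+off)*Rn.from_euler('x',-alpha,degrees=True)
E
python3 - <<'E'
from h import *
print('disc',[proj(n,KP+12*NV).round(1) for n in('side','top')],'bar top',[proj(n,KP+44*NV).round(1) for n in('side','top')])
for al in(0,15,20):
  for phi in(0,20,40,60,72):
    R=Rk(phi,al).as_matrix(); g=KP+39*NV
    # densely sample body surface, report min gap to cabinet region
    m=1e9
    for a in np.linspace(-89,89,30):
      for b in np.linspace(-38,38,9):
        for c in(-60,-80,-110,-140):
          p=g+R@[a,b,c]; l=w2c(p)
          if p[2]<295:
            dx=-141-l[0]; dy=(-110)-l[1]; m=min(m,max(dx,dy))
    zs=[ (g+R@[a,b,-60])[2] for a in(-89,89) for b in(-38,38)]
    # clearance of body corners from panel
    pan=min((g+R@[a,b,-60]-KP)@NV for a in(-89,89) for b in(-38,38))
    tip=min((g+R@[a,b,18.8]-KP)@NV for a in(-46,46) for b in(-16,16))
    print(al,phi,'gap',round(m,1),'zdir',R[:,2].round(2),'pan',round(pan),'tip',round(tip,1))
a=cv2.imread("pics/side9.png");b=cv2.imread("pics/top9.png")
cv2.imwrite("pics/k9.png",cv2.resize(np.hstack([a[200:290,330:430],b[150:240,290:390]]),None,fx=4,fy=4,interpolation=cv2.INTER_CUBIC))
E
```

```text
disc [array([366.3, 251.4]), array([335.5, 195.5])] bar top [array([357.8, 248.8]), array([336.7, 201.2])]
0 0 gap -5.6 zdir [ 0.57  0.06 -0.82] pan 99 tip 20.2
0 20 gap 16.5 zdir [ 0.57  0.06 -0.82] pan 99 tip 20.2
0 40 gap 33.3 zdir [ 0.57  0.06 -0.82] pan 99 tip 20.2
0 60 gap 11.2 zdir [ 0.57  0.06 -0.82] pan 99 tip 20.2
0 72 gap 1.3 zdir [ 0.57  0.06 -0.82] pan 99 tip 20.2
15 0 gap -27.6 zdir [ 0.7  -0.14 -0.7 ] pan 87 tip 16.7
15 20 gap -17.1 zdir [ 0.63 -0.19 -0.75] pan 87 tip 16.7
15 40 gap 4.3 zdir [ 0.56 -0.2  -0.8 ] pan 87 tip 16.7
15 60 gap -1.5 zdir [ 0.49 -0.19 -0.85] pan 87 tip 16.7
15 72 gap -11.8 zdir [ 0.45 -0.17 -0.88] pan 87 tip 16.7
20 0 gap -34.2 zdir [ 0.73 -0.21 -0.65] pan 82 tip 15.9
20 20 gap -27.4 zdir [ 0.64 -0.27 -0.72] pan 82 tip 15.9
20 40 gap -5.8 zdir [ 0.55 -0.29 -0.78] pan 82 tip 15.9
20 60 gap -8.3 zdir [ 0.45 -0.27 -0.85] pan 82 tip 15.9
20 72 gap -16.5 zdir [ 0.4  -0.24 -0.89] pan 82 tip 15.9
```

View pics/k9.png

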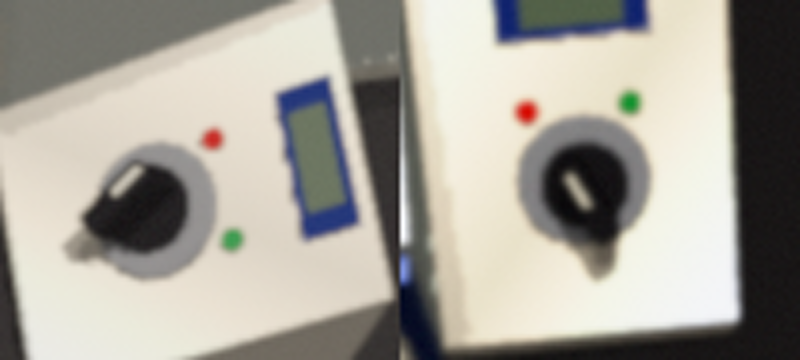

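```bash
python3 - <<'E'
from h import *
print(tri((369.5,252.5),(335.9,195)), KP+12*NV, KP+10*NV)
for al in(0,-10,-15,-20):
  for phi in(0,20,40,60,72):
    R=Rk(phi,al).as_matrix(); g=KP+39*NV
    m=1e9
    for a in np.linspace(-89,89,30):
      for b in np.linspace(-38,38,9):
        for c in(-60,-80,-110,-140):
          p=g+R@[a,b,c]; l=w2c(p)
          if p[2]<295: m=min(m,max(-141-l[0],-110-l[1]))
    pan=min((g+R@[a,b,-60]-KP)@NV for a in(-89,89) for b in(-38,38))
    tip=min((g+R@[a,b,18.8]-KP)@NV for a in(-46,46) for b in(-16,16))
    print(al,phi,'gap',round(m,1),'zdir',R[:,2].round(2),'x',R[:,0].round(2),'pan',round(pan),'tip',round(tip,1))
R=Rk(0,-15)
plan(R,grasp=KP+39*NV+100*-R.as_matrix()[:,2],n=20)
E
```

```text
(array([ 716.94324793, -107.83567244,   83.11875691]), np.float64(3.546011018087704)) [ 711.34993217 -107.67165502   94.12982453] [ 712.49161015 -107.55971252   92.49152044]
0 0 gap -5.6 zdir [ 0.57  0.06 -0.82] x [0.6  0.65 0.47] pan 99 tip 20.2
0 20 gap 16.5 zdir [ 0.57  0.06 -0.82] x [0.76 0.35 0.55] pan 99 tip 20.2
0 40 gap 33.3 zdir [ 0.57  0.06 -0.82] x [0.82 0.01 0.57] pan 99 tip 20.2
0 60 gap 11.2 zdir [ 0.57  0.06 -0.82] x [ 0.78 -0.34  0.52] pan 99 tip 20.2
0 72 gap 1.3 zdir [ 0.57  0.06 -0.82] x [ 0.72 -0.52  0.46] pan 99 tip 20.2
-10 0 gap 3.3 zdir [ 0.47  0.19 -0.86] x [0.6  0.65 0.47] pan 91 tip 17.7
-10 20 gap 27.1 zdir [ 0.51  0.22 -0.83] x [0.76 0.35 0.55] pan 91 tip 17.7
-10 40 gap 43.8 zdir [ 0.56  0.23 -0.8 ] x [0.82 0.01 0.57] pan 91 tip 17.7
-10 60 gap 21.2 zdir [ 0.6   0.22 -0.77] x [ 0.78 -0.34  0.52] pan 91 tip 17.7
-10 72 gap 10.2 zdir [ 0.63  0.2  -0.75] x [ 0.72 -0.52  0.46] pan 91 tip 17.7
-15 0 gap 8.1 zdir [ 0.41  0.25 -0.88] x [0.6  0.65 0.47] pan 87 tip 16.7
-15 20 gap 32.7 zdir [ 0.47  0.3  -0.83] x [0.76 0.35 0.55] pan 87 tip 16.7
-15 40 gap 49.7 zdir [ 0.54  0.31 -0.78] x [0.82 0.01 0.57] pan 87 tip 16.7
-15 60 gap 24.8 zdir [ 0.61  0.3  -0.73] x [ 0.78 -0.34  0.52] pan 87 tip 16.7
-15 72 gap 14.5 zdir [ 0.66  0.27 -0.7 ] x [ 0.72 -0.52  0.46] pan 87 tip 16.7
-20 0 gap 12.9 zdir [ 0.35  0.31 -0.88] x [0.6  0.65 0.47] pan 82 tip 15.9
-20 20 gap 38.4 zdir [ 0.43  0.37 -0.82] x [0.76 0.35 0.55] pan 82 tip 15.9
-20 40 gap 55.6 zdir [ 0.52  0.39 -0.76] x [0.82 0.01 0.57] pan 82 tip 15.9
-20 60 gap 29.5 zdir [ 0.62  0.37 -0.69] x [ 0.78 -0.34  0.52] pan 82 tip 15.9
-20 72 gap 18.3 zdir [ 0.67  0.34 -0.65] x [ 0.72 -0.52  0.46] pan 82 tip 15.9
tcp [ 662.9 -129.6  187.5] shift [ 0.0913 -0.1665 -0.0216] turn [-1.1235 -0.1876  1.8817] minrows 18.0
per row n=20 [ 0.00457 -0.00833 -0.00108] [-0.05617 -0.00938  0.09408]
```

Request:
drive_tool:
  motion:
    - [[-0.008,-0.008,0.006],[-0.03,-0.005,0.05]]
    - [[-0.008,-0.012,0.006],[-0.056,-0.0094,0.094]]
    - [[-0.005,-0.014,0.006],[-0.056,-0.0094,0.094]]
    - [[0,-0.016,0.006],[-0.056,-0.0094,0.094]]
    - [[0,-0.018,0.006],[-0.056,-0.0094,0.094]]
    - [[0,-0.018,0.006],[-0.056,-0.0094,0.094]]
    - [[0,-0.018,0.004],[-0.056,-0.0094,0.094]]
    - [[0,-0.018,0.004],[-0.056,-0.0094,0.094]]
    - [[0,-0.018,0.004],[-0.056,-0.0094,0.094]]
    - [[0.005,-0.018,0.004],[-0.056,-0.0094,0.094]]
  claw: 0.75

```text
time_s: 22.62
ee_pos: [560.6, -104.3, 250.8]
ee_rot: [-147.2, -24.6, -37.5]
force: [0.6, 0.0, 0.6]
gripper_width: 64.3
```

```bash
python3 - <<'E'
from h import *
st()
R=Rk(0,-18); plan(R,grasp=KP+39*NV-140*R.as_matrix()[:,2],n=10)
E
```

```text
22.62 q [-28.1   4.4 114.5  46.1  41.5 -28.2] p [ 560.6 -104.3  250.8] r [-147.2  -24.6  -37.5] F [0.6 0.  0.6] w 64.3
tcp [ 651.  -144.1  223.2] shift [ 0.0904 -0.0398 -0.0276] turn [-0.6069 -0.1055  1.1444] minrows 11.0
per row n=10 [ 0.00904 -0.00398 -0.00276] [-0.06069 -0.01055  0.11444]
```

Request:
drive_tool:
  motion:
    - [[0.008,-0.004,-0.002],[-0.058,-0.01,0.109]]
    - [[0.008,-0.004,-0.002],[-0.058,-0.01,0.109]]
    - [[0.008,-0.004,-0.002],[-0.058,-0.01,0.109]]
    - [[0.008,-0.004,-0.002],[-0.058,-0.01,0.109]]
    - [[0.008,-0.004,-0.002],[-0.058,-0.01,0.109]]
    - [[0.008,-0.004,-0.002],[-0.058,-0.01,0.109]]
    - [[0.008,-0.004,-0.002],[-0.058,-0.01,0.109]]
    - [[0.008,-0.004,-0.002],[-0.058,-0.01,0.109]]
    - [[0.008,-0.004,-0.002],[-0.058,-0.01,0.109]]
    - [[0.008,-0.004,-0.002],[-0.058,-0.01,0.109]]

```text
time_s: 23.45
ee_pos: [641.9, -143.8, 230.3]
ee_rot: [177.2, -28.6, 43.2]
force: [-0.2, 0.2, -0.0]
gripper_width: 68.3
```

```bash
python3 - <<'E'
from h import *
st()
R=Rk(0,-18); plan(R,grasp=KP+39*NV-90*R.as_matrix()[:,2],n=10)
for n in("side","top"): 
    a=env.grab_frame(n); cv2.imwrite(f"pics/{n}10.png",cv2.resize(a[100:320,250:470] if n=="side" else a[130:330,220:420],None,fx=2.6,fy=2.6)[:,:,::-1])
E
```

```text
23.45 q [-26.4  18.6  92.9  30.3  58.6 -82.6] p [ 641.9 -143.8  230.3] r [177.2 -28.6  43.2] F [-0.2  0.2 -0. ] w 68.3
tcp [ 669.5 -129.7  179.1] shift [ 0.0276  0.0141 -0.0512] turn [-0.0264 -0.005   0.0536] minrows 2.0
per row n=10 [ 0.00276  0.00141 -0.00512] [-0.00264 -0.0005   0.00536]
```

View pics/side10.png

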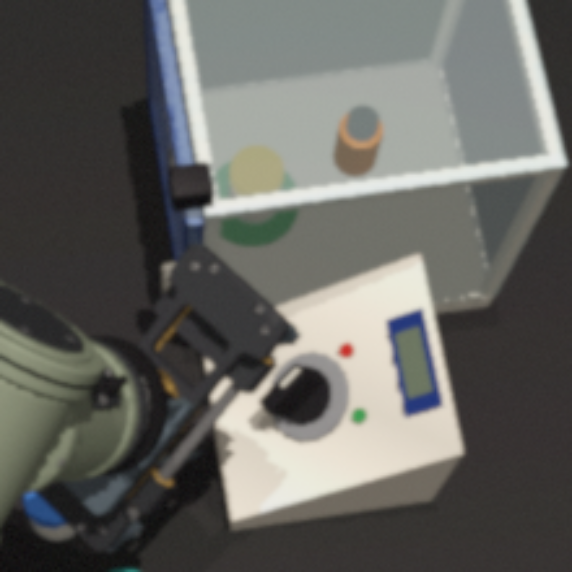

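View pics/top10.png

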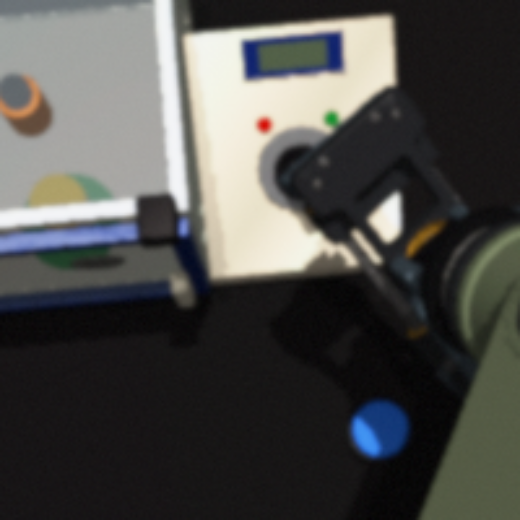

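Request:
drive_tool:
  motion:
    - [[0.0046,0.0023,-0.0085],[-0.0044,-0.001,0.009]]
    - [[0.0046,0.0023,-0.0085],[-0.0044,-0.001,0.009]]
    - [[0.0046,0.0023,-0.0085],[-0.0044,-0.001,0.009]]
    - [[0.0046,0.0023,-0.0085],[-0.0044,-0.001,0.009]]
    - [[0.0046,0.0023,-0.0085],[-0.0044,-0.001,0.009]]
    - [[0.0046,0.0023,-0.0085],[-0.0044,-0.001,0.009]]
    - [[0.003,0.002,-0.006],[0,0,0]]
    - [[0.003,0.002,-0.006],[0,0,0]]
    - [[0.003,0.002,-0.006],[0,0,0]]
    - [[0.002,0.002,-0.005],[0,0,0]]

```text
time_s: 24.38
ee_pos: [680.2, -121.2, 156.0]
ee_rot: [175.8, -27.9, 46.6]
force: [0.1, -0.2, 1.0]
gripper_width: 68.5
```

```bash
python3 - <<'E'
from h import *
st()
R=Rk(0,-18); plan(R,grasp=KP+39*NV-40*R.as_matrix()[:,2],n=10);plan(R,grasp=KP+39*NV,n=10)
for n in("side","top"): 
    a=env.grab_frame(n); cv2.imwrite(f"pics/{n}11.png",cv2.resize(a[170:320,300:450] if n=="side" else a[130:280,270:420],None,fx=3.6,fy=3.6)[:,:,::-1])
E
```

```text
24.38 q [-22.6  24.5  94.9  32.1  50.5 -86.8] p [ 680.2 -121.2  156. ] r [175.8 -27.9  46.6] F [ 0.1 -0.2  1. ] w 68.5
tcp [ 688.1 -115.3  135. ] shift [ 0.0079  0.0059 -0.0211] turn [-0.0032  0.0005  0.0046] minrows 1.0
per row n=10 [ 0.00079  0.00059 -0.00211] [-3.2e-04  5.0e-05  4.6e-04]
tcp [ 702.9 -103.8   99.7] shift [ 0.0227  0.0174 -0.0564] turn [-0.0032  0.0005  0.0046] minrows 2.0
per row n=10 [ 0.00227  0.00174 -0.00564] [-3.2e-04  5.0e-05  4.6e-04]
```

View pics/side11.png

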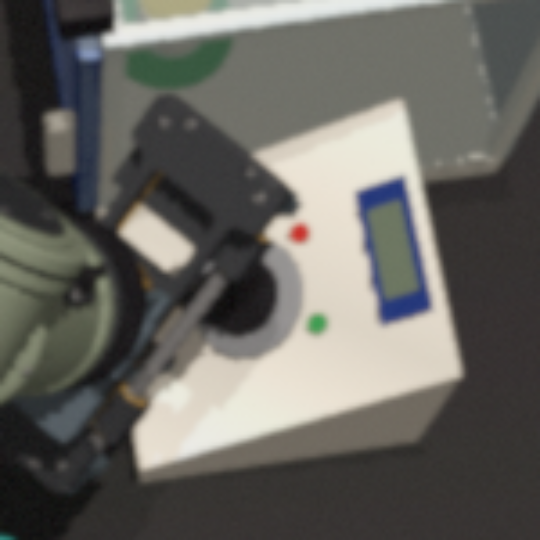

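View pics/top11.png

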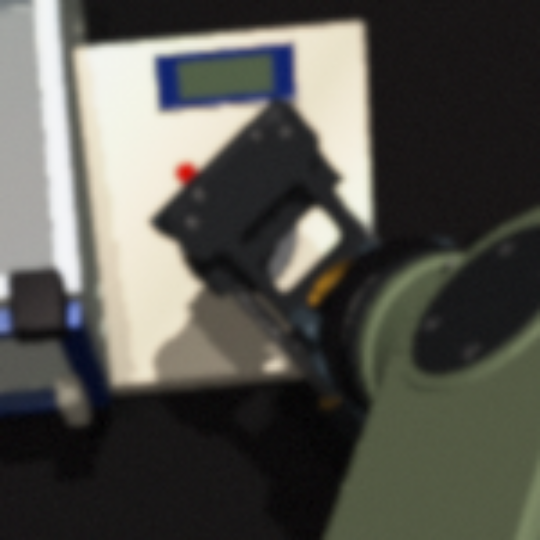

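Request:
drive_tool:
  motion:
    - [[0.003,0.0022,-0.0072],[0,0,0.001]]
    - [[0.003,0.0022,-0.0072],[0,0,0.001]]
    - [[0.003,0.0022,-0.0072],[0,0,0.001]]
    - [[0.003,0.0022,-0.0072],[0,0,0.001]]
    - [[0.0025,0.0019,-0.006],[0,0,0]]
    - [[0.0025,0.0019,-0.006],[0,0,0]]
    - [[0.002,0.0016,-0.005],[0,0,0]]
    - [[0.002,0.0016,-0.005],[0,0,0]]
    - [[0.001,0.001,-0.003],[0,0,0]]
    - [[0,0,0],[0,0,0]]

```text
time_s: 25.32
ee_pos: [701.7, -104.2, 101.9]
ee_rot: [175.9, -27.8, 46.9]
force: [-0.1, 0.6, -0.6]
gripper_width: 68.3
```

```bash
python3 - <<'E'
from h import *
st()
R=Rk(0,-18); plan(R,grasp=KP+39*NV,n=10); print(-NV)
E
```

```text
25.32 q [-20.4  28.8  96.4  34.8  44.8 -89.1] p [ 701.7 -104.2  101.9] r [175.9 -27.8  46.9] F [-0.1  0.6 -0.6] w 68.3
tcp [ 702.9 -103.8   99.7] shift [ 0.0012  0.0004 -0.0023] turn [-0.0036 -0.0007  0.0002] minrows 1.0
per row n=10 [ 1.2e-04  4.0e-05 -2.3e-04] [-3.6e-04 -7.0e-05  2.0e-05]
[ 0.57083899  0.05597125 -0.81915204]
```

Close on the knob bar, gently.

Request:
drive_tool:
  motion:
    - [[0.001,0,-0.002],[0,0,0]]
    - [[0,0,0],[0,0,0]]
    - [[0,0,0],[0,0,0]]
    - [[0,0,0],[0,0,0]]
    - [[0,0,0],[0,0,0]]
    - [[0,0,0],[0,0,0]]
    - [[0,0,0],[0,0,0]]
    - [[0,0,0],[0,0,0]]
    - [[0,0,0],[0,0,0]]
    - [[0,0,0],[0,0,0]]
  claw: 0
  force: 30

```text
time_s: 26.15
ee_pos: [701.9, -105.8, 100.3]
ee_rot: [175.8, -27.7, 46.9]
force: [-3.4, -3.5, -1.0]
gripper_width: 42.4
```

```bash
python3 - <<'E'
from h import *
st(); s=env.state(); print(s['torque'])
R=Rn.from_euler('xyz',s['ee_rot'],degrees=True).as_matrix(); g=s['ee_pos']-18.8*R[:,2]; d=g-KP; print('height',d@NV,'offset',(d-(d@NV)*NV))
E
```

```text
26.15 q [-20.4  28.9  96.4  34.7  44.7 -89.2] p [ 701.9 -105.8  100.3] r [175.8 -27.7  46.9] F [-3.4 -3.5 -1. ] w 42.4
[-0.77702623  0.62273048 -0.07869641]
height 40.25861523246344 offset [-0.30505782 -2.01889349 -0.35053186]
```

```bash
python3 - <<'E'
from h import *
s=env.state(); A=KP+np.array([-1,-2.2,-.5]); p=s['ee_pos']; st_=0.06
for k in range(20):
    a=-NV*st_; q=A+Rn.from_rotvec(a).apply(p-A); print(k,((q-p)/1000).round(5)); p=q
print(a.round(4))
E
```

```text
0 [0.00023 0.00018 0.00017]
1 [0.00023 0.00016 0.00017]
2 [0.00024 0.00014 0.00018]
3 [0.00025 0.00013 0.00018]
4 [0.00026 0.00011 0.00019]
5 [2.6e-04 9.0e-05 1.9e-04]
6 [2.7e-04 7.0e-05 1.9e-04]
7 [2.7e-04 5.0e-05 1.9e-04]
8 [2.7e-04 3.0e-05 1.9e-04]
9 [2.7e-04 1.0e-05 1.9e-04]
10 [ 2.7e-04 -1.0e-05  1.9e-04]
11 [ 2.7e-04 -3.0e-05  1.9e-04]
12 [ 2.7e-04 -5.0e-05  1.9e-04]
13 [ 2.7e-04 -7.0e-05  1.8e-04]
14 [ 2.7e-04 -9.0e-05  1.8e-04]
15 [ 0.00026 -0.00011  0.00018]
16 [ 0.00026 -0.00013  0.00017]
17 [ 0.00025 -0.00015  0.00016]
18 [ 0.00024 -0.00016  0.00016]
19 [ 0.00024 -0.00018  0.00015]
[ 0.0343  0.0034 -0.0491]
```

Request:
drive_tool:
  motion:
    - [[0.0002,0.0002,0.0002],[0.0343,0.0034,-0.0491]]
    - [[0.0002,0.0002,0.0002],[0.0343,0.0034,-0.0491]]
    - [[0.0002,0.0001,0.0002],[0.0343,0.0034,-0.0491]]
    - [[0.0003,0.0001,0.0002],[0.0343,0.0034,-0.0491]]
    - [[0.0003,0.0001,0.0002],[0.0343,0.0034,-0.0491]]
    - [[0.0003,0.0001,0.0002],[0.0343,0.0034,-0.0491]]
    - [[0.0003,0.0001,0.0002],[0.0343,0.0034,-0.0491]]
    - [[0.0003,0,0.0002],[0.0343,0.0034,-0.0491]]
    - [[0.0003,0,0.0002],[0.0343,0.0034,-0.0491]]
    - [[0.0003,0,0.0002],[0.0343,0.0034,-0.0491]]

```text
time_s: 26.98
ee_pos: [703.8, -104.9, 101.7]
ee_rot: [-162.8, -34.9, 7.1]
force: [-7.2, -4.7, 0.5]
gripper_width: 42.1
```

```bash
python3 - <<'E'
from h import *
st(); s=env.state(); print('torque',s['torque'].round(2),s['torque']@NV)
R=Rn.from_euler('xyz',s['ee_rot'],degrees=True)
print('turned',((R*Rk(0,-18).inv()).as_rotvec()@-NV))
E
```

```text
26.98 q [-24.1  28.7 102.8  54.8  41.  -77.1] p [ 703.8 -104.9  101.7] r [-162.8  -34.9    7.1] F [-7.2 -4.7  0.5] w 42.1
torque [-1.    1.16  0.24] 0.7049806198366841
turned 0.6034252579799483
```

Request:
drive_tool:
  motion:
    - [[0.0003,0,0.0002],[0.0343,0.0034,-0.0491]]
    - [[0.0003,0,0.0002],[0.0343,0.0034,-0.0491]]
    - [[0.0003,0,0.0002],[0.0343,0.0034,-0.0491]]
    - [[0.0003,-0.0001,0.0002],[0.0343,0.0034,-0.0491]]
    - [[0.0003,-0.0001,0.0002],[0.0343,0.0034,-0.0491]]
    - [[0.0003,-0.0001,0.0002],[0.0343,0.0034,-0.0491]]
    - [[0.0003,-0.0001,0.0002],[0.0343,0.0034,-0.0491]]
    - [[0.0002,-0.0001,0.0002],[0.0343,0.0034,-0.0491]]
    - [[0.0002,-0.0002,0.0001],[0.0343,0.0034,-0.0491]]
    - [[0,0,0],[0,0,0]]

```text
time_s: 27.82
ee_pos: [705.8, -105.1, 103.0]
ee_rot: [-142.9, -29.8, -29.3]
force: [-8.3, -3.4, 0.8]
gripper_width: 42.1
```

```bash
python3 - <<'E'
from h import *
st(); s=env.state(); print('torque',s['torque'].round(2),s['torque']@NV)
R=Rn.from_euler('xyz',s['ee_rot'],degrees=True)
print('turned',((R*Rk(0,-18).inv()).as_rotvec()@-NV)); print('tool z',R.as_matrix()[:,2])
E
```

```text
27.82 q [-25.1  27.9 110.3  76.9  36.  -69.5] p [ 705.8 -105.1  103. ] r [-142.9  -29.8  -29.3] F [-8.3 -3.4  0.8] w 42.1
torque [-0.63  1.38  0.14] 0.39250558858549806
turned 1.1441818335813365
tool z [ 0.64090277  0.33237874 -0.69193064]
```

Request:
drive_tool:
  motion:
    - [[0,0,0],[0,0,0]]
    - [[0,0,0],[0,0,0]]
    - [[0,0,0],[0,0,0]]
    - [[0,0,0],[0,0,0]]
    - [[0,0,0],[0,0,0]]
    - [[-0.0013,-0.0007,0.0014],[0,0,0]]
    - [[-0.003,-0.0016,0.0034],[0,0,0]]
    - [[-0.005,-0.0026,0.0055],[0,0,0]]
    - [[-0.006,-0.0033,0.007],[0,0,0]]
    - [[-0.0064,-0.0033,0.007],[0,0,0]]
  claw: 0.75

```text
time_s: 28.65
ee_pos: [685.8, -116.2, 129.7]
ee_rot: [-142.7, -30.0, -29.2]
force: [0.1, -0.9, -0.4]
gripper_width: 68.5
```

Request:
drive_tool:
  motion:
    - [[-0.012,-0.007,0.013],[0,0,0]]
    - [[-0.012,-0.007,0.013],[0,0,0]]
    - [[-0.012,-0.007,0.013],[0,0,0]]
    - [[-0.012,-0.007,0.013],[0,0,0]]
    - [[-0.012,-0.007,0.013],[0,0,0]]
    - [[-0.012,-0.007,0.013],[0,0,0]]
    - [[-0.012,-0.007,0.013],[0,0,0]]
    - [[-0.012,-0.007,0.013],[0,0,0]]
    - [[-0.012,-0.007,0.01],[0,0,0]]
    - [[-0.008,-0.004,0.005],[0,0,0]]

```text
time_s: 29.48
ee_pos: [569.3, -184.0, 250.1]
ee_rot: [-142.8, -30.2, -29.2]
force: [0.1, 0.4, -0.0]
gripper_width: 68.4
```

```bash
python3 - <<'E'
from h import *
st()
for n in("side","top"): 
    a=env.grab_frame(n); cv2.imwrite(f"pics/{n}12.png",cv2.resize(a[50:320,200:480] if n=="side" else a[60:330,130:410],None,fx=2.2,fy=2.2)[:,:,::-1]); cv2.imwrite(f"pics/{n}12f.png",a[:,:,::-1])
E
```

```text
29.48 q [-41.4  11.5 110.   56.3  54.2 -55.5] p [ 569.3 -184.   250.1] r [-142.8  -30.2  -29.2] F [ 0.1  0.4 -0. ] w 68.4
```

View pics/side12.png

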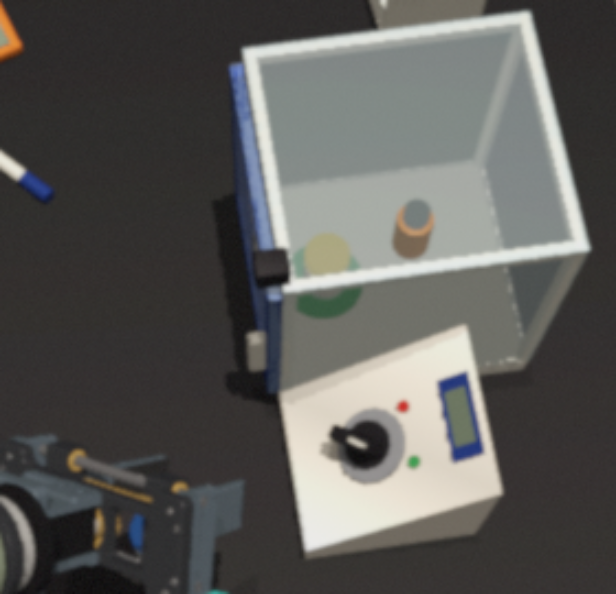

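View pics/top12.png

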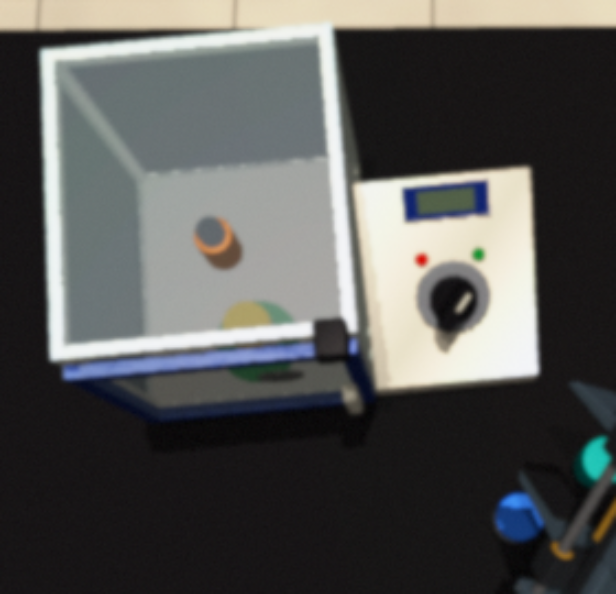

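```bash
python3 - <<'E'
from h import *
b=cv2.imread("pics/top12f.png")[:,:,::-1].copy(); a=cv2.imread("pics/side12f.png")[:,:,::-1].copy()
# pointer stripe: bright pixels on bar
P={}
for n,img,c in(('top',b,(130+454/2.2,60+300/2.2)),('side',a,(200+358/2.2,50+442/2.2))):
    x,y=map(int,c); w=img[y-7:y+8,x-6:x+9].min(2); v,u=np.nonzero(w>110)
    uv=np.array([u.mean()+x-6,v.mean()+y-7]); P[n]=uv
    ctr=KP+44*NV+np.array([-1,-2,-.5])
    o,d=ray(n,uv); p=o+d*(((ctr-o)@NV)/(d@NV)); q=p-ctr; L=np.cross(NV,UP)
    print(n,len(u),uv.round(1),'angle left of upslope',np.degrees(np.arctan2(q@L,q@UP)).round(0),'-> knob rad',np.radians(35.8)-np.arctan2(q@L,q@UP),np.linalg.norm(q))
for n,img in(('top',b),('side',a)):
    for k,lo,hi in(('cap',[20,60,100],[32,200,255]),('turq',[80,120,100],[95,255,255]),('blue',[102,150,150],[112,255,255])):
        for t in blobs(img,lo,hi,80):
            if k!='cap' or 200<t[1][0]<400: print(n,k,t[0],t[1],onz(n,t[1],92 if k=='cap' else 62).round(0))
m=cv2.inRange(cv2.cvtColor(b,cv2.COLOR_RGB2HSV),np.array([105,90,130]),np.array([125,255,255])); k=np.zeros_like(m);k[205:240,150:290]=m[205:240,150:290]
v,u=np.nonzero(k);Q=np.array([onz('top',(i,j),254)[:2] for i,j in zip(u,v)]);d=np.linalg.svd(Q-Q.mean(0))[2][0];d*=np.sign(d[1]);print('door',np.degrees(np.arctan2(-d[0],d[1])))
E
```

```text
top 19 [340.4 197. ] angle left of upslope -33.0 -> knob rad 1.1972560017598752 10.75559818601361
side 30 [360.9 249.3] angle left of upslope -8.0 -> knob rad 0.7575009663736245 7.904830738571551
top cap 188 [241.4 203.1] [697.  78.  92.]
top turq 179 [400.3 268.1] [ 571. -236.   62.]
top turq 343 [465.8 281.4] [ 545. -364.   62.]
top blue 240 [455.4 119.6] [ 883. -360.   62.]
top blue 94 [365.6 288.6] [ 531. -167.   62.]
side cap 232 [348.3 164.9] [690.  78.  92.]
side turq 409 [297.5 329.6] [ 571. -246.   62.]
side turq 474 [287.6 393.8] [ 548. -363.   62.]
door 5.448863084545805
```

```bash
python3 - <<'E'
from h import *
env.job_done(); st()
E
```

```text
the job is handed in; nothing more can be done
the job is handed in; nothing more can be done
```

The yellow-capped jar stands upright on the green mat. The door is shut on its catch, and the knob is turned clockwise past its click towards the green dot, in that order. I handed in at about 29.5 s, with the gripper at z 250 clear of everything.

**Last checks**
- **Jar:** it stands about on the mat centre at (690, 78). The side view puts the cap at (690, 78). The top view gives (697, 78), where the roof rim hides part of the cap.
- **Door:** its top edge lies at 5.45° against 5.5° for the cabinet front, so it is shut. I pushed slowly. Just after it seated, the push on the pad rose briefly to about 54 N along x (65 N in all, below the 120 N wrist limit), and I backed off at once.
- **Knob:** I gripped it by the ends of the bar and turned it 1.14 rad, with the grip width steady. The pointer then read 1.20 rad from the top view. My rough side-view reading gave 0.76 rad, which disagrees. I trust the top view and the turn, and both pictures show the pointer towards the green dot.
- **Other items:** the vial looks unmoved in the pictures. The two turquoise look-alikes measured as before in the side view. The blue jar was partly hidden by the gripper in the last pictures and the white jar was not re-measured. No contact with either was felt.

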